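# Seat a hand pump against its stop and lock the clamp with a screwdriver

### The arm

A 6-joint arm with a two-finger parallel gripper is mounted at the origin on the work surface. World frame = base frame: x ahead of the robot, y to its left, z up, the work surface at z = 0. Lengths are in m, angles in degrees, forces in N, time in s.
With the tool pointing down it reaches from about 0.25 to 0.775 m from the base axis. Payload 8.9 kg.
Tool frame: the origin (TCP) lies on the centre line of the jaws, within the pads' length; the fingertips stand 14 mm ahead of it and the grasp point (between the pads) lies 5 mm behind it (env.nose_length is the distance from the TCP to the fingertips, in m); y points along the fingers, x is the direction in which the jaws open and shut, and the axes are right-handed (so a half turn about y gives the same grasp; the last joint's range is limited). The gripper opens to 85 mm and grips with 20 to 120 N. Pads are 22 mm wide; open, the fingers measure 114 mm over their backs; the gripper's body (76 mm by 85 mm) begins 54 mm behind the grasp point. The pads swing forward as they close: fully open they stand 13 mm farther back than shut.
Start: joints at [-78.971, 16.656, -8.789, 64.555, 0, 82.019], TCP at [0.171, -0.496, 0.224] pointing down, gripper open.
Joint ranges: [-144.48, 144.48], [-52.06, 99.96], [-74.48, 78.29], [-112.23, 115.85], [-86.99, 84.42], [-180, 180]. Speed limits (degrees/s): [127.2, 127.2, 159.86, 180, 180, 180].

### API

Orientations are given as a 3x3 rotation matrix whose columns are the frame's x, y, z axes.
In Python, from cell import telemetry, vision, env gives the robot as it stands. The module is installed in compiled form; this text tells all that it offers.
- The arm moves only by the tool apply_moves, never from a script. Its argument "rows" is text: rows parted by semicolons, each of 7 numbers parted by spaces: the shift along the tool's x, y, z in units of 50 mm (1.0 is 50 mm), then the turn, a rotation vector about the tool's x, y, z in units of 8 degrees (1.0 is 8 degrees), then the opening, from -1 (shut) to 1 (fully open). In form: dx dy dz ax ay az claw; .... A call has 1 to 8 rows; each row is the pose to reach, as a shift and turn from the pose commanded when the call began, along the tool's axes at that moment; what a row does not reach only later rows make up. A row lasts 1/10 s, in which the tool goes at most 50 mm and 8.59 degrees, less where a joint would pass 70% of its speed; a pose out of reach is approached as far as the arm can. A call with a gripper value outside its range is refused whole. The fingers move at their own pace and stop on an object; the grip force is fixed at half the most. Time passes only in rows, so rows that repeat a pose let the fingers close. It gives the time, the measured TCP pose, the force and the opening at its end, in the units of the state.
- telemetry.state(): the state, without advancing time (a new reading comes with each control period).
- vision.capture(name): name is "scene" or "side" or "wrist"; returns (picture, depth): 384x512x3 uint8, red, green, blue; 384x512 float32, m along the optical axis (not along the pixel's ray), 0 where there is no reading.
- vision.camera_params(name): a dict with "intrinsics" (3x3 intrinsics, pixels), "k1" (the pictures are not rectified: a ray, as slopes to the right and down, at radius r is drawn at 1 + k1 r^2 times it, then the intrinsics apply), "eye" and "rotation" of the camera in the world. Camera axes: x right, y down, z forward; pixel columns grow to the right and rows downward; lengths in m; the calibration is good to about 2 mm. A picture is of the moment at which its call begins: read the wrist's pose just before it. camera_params takes no time and is no camera call; for the wrist camera it gives the pose at the moment of the call.
- env.finish_job(): hands the job in, once; it reports no verdict.
The state is a dict: "time": time; "qpos": joint angles; "dq": joint speeds; "joint_torque": joint torques, N m; "eef_pos": TCP position; "orientation": TCP orientation; "force": force on the tool from outside, world axes, zero at the start; "moment": the same for the moment, N m; "finger_gap": finger opening in m.
Only numpy, scipy, OpenCV 4.12 (cv2) and the standard library are available. Lean on these libraries where they do the work, as an engineer would, in place of code of your own. Each camera call takes 0.05 s, during which the arm holds its last target.

### The job

Slide the black hand pump along its cradle until its end rests against the red stop, and leave it lying there. Then take the yellow screwdriver, find the slot of the brass clamp screw by turning the blade lightly on it until it drops in, and turn the screw clockwise, seen from above, as far as it goes so that the pump is locked. Put the screwdriver back upright in its blue stand and leave the other things on the bench undisturbed.

Things in the scene. Friction and masses are not known exactly. Their poses are not given: they have to be found in the camera images.
- fixture: clamp fixture fixed to the bench; origin at bench height under the cradle's middle; y along the cradle to the red stop, x across it to the white screw block, z up. Base 190 x 150 x 12 (x -67 to 123, y -80 to 70). Dark V cradle from y -70 to 60, sides up to x +-30, z 41. White block 60 x 60 x 81 high centred at x 78, y 0.
- hold_top (a point): centre of the top of the steel hold-down bar, 26 wide in y, that crosses over the pump from the white block (fixture x 49) to x -13 at fixture y 0; about 92 above the bench when released, its rubber pad's underside about 71. It goes down 5 mm per rad of the screw.
- stop (a point): point on the inner face of the red end stop (50 wide in x, top 60 above the bench) on the cradle's axis, 60 from the fixture's origin along y, 45 above the bench; axes as the fixture's.
- pump_center (a point): centre of the hand pump: black cylinder, blue band, ribbed metal end; diameter 40, length 160, about 0.35 kg, flat ends, lying loose in the V cradle, axis 45 above the bench, y along it towards the stop. Starts 15 to 40 short of the stop; slides under a few N pushed on the metal end, which sticks out of the cradle. When home, this point is 80 from the stop.
- pump_end (a point): centre of the pump's flat end that faces the stop, 80 from its centre; axes as the pump's.
- screw_slot (a point): centre of the slot's mouth on top of the brass screw, at fixture x 78, y 0, z 66. The slot runs along this point's x (turns with the screw), 4.6 wide, 8 deep, 24 long. The screw lies 15 deep in a round hole of the white block, 18 in diameter, with a 6 chamfer (30 across at the mouth, 81 above the bench). z up.
- lock_screw (a joint): turn of the clamp screw, rad: 0 released, growing clockwise seen from above, hard stop at 1.5 = locked; starts between 0 and 0.4. At 0 the slot lies along the fixture's x. Friction 0.1 N m; stays where it is left. The sprung pad meets the pump at about 1.15 and presses about 10 N at the stop.
- driver_handle (a point): centre of the yellow screwdriver's handle, 34 (x) x 26 (y) x 66 high, flat sides; the driver, 0.15 kg, stands blade down in the stand. From the tip up: blade 16 wide (x), 3 thick (y), 8 long; round shank 16 in diameter to 75; black collar 40 in diameter, 75 to 81; handle 81 to 147. This point is 114 above the tip.
- driver_tip (a point): centre of the blade's lower edge; the blade is broad along x; axes as the handle's, z up along the shaft towards the handle.
- stand_hole (a point): centre of the mouth, on top of the blue stand, of the upright through hole for the driver, 24 in diameter with a 4 chamfer; stand 70 x 70 x 85 high, fixed, to the left or right of the fixture. With the driver in place its collar rests on the stand, the blade tip is 75 below this point and the handle's centre 39 above.
- pot: white open cup, 68 wide, 85 high. It stands upright where the driver stand is not (left or right). Origin at the centre of its underside. To be left alone.
- dish: low open glass dish, 80 wide, 16 high, on the near side, right of the fixture. Origin at the centre of its underside. To be left alone.
- slide_box: flat white plastic box, 100 x 85 x 35 high, at the right far side. Origin at the centre of its underside. To be left alone.
- jar: amber glass jar with a white cap, 56 wide, 75 high, at the left far side. Origin at the centre of its underside. To be left alone.
Things that resemble listed ones, but are neither listed nor needed, are in the scene too. What is meant by the part that bears driver_handle is not green, and is the smaller of those in its own colour. What is shaped like the fixture but green is not meant.

How it is judged (in metres and radians):
On the way, in this order (a step that is already met when the one before it is completed fails the run):
1. the pump rests against the stop (within 4 mm), the clamp still open (y of pump_end in the frame of stop above -0.004 m and value of joint lock_screw below 0.7 rad), for 0.2 s.
2. the blade has dropped into the slot (3.5 mm or deeper) of the still open screw, the pump at the stop (all of step 1 and z of driver_tip in the frame of screw_slot below -0.0035 m and horizontal distance between driver_tip and screw_slot below 0.004 m), for 0.1 s.
3. with the blade in the slot the screw is turned to its stop (above 1.3 rad) (z of driver_tip in the frame of screw_slot below -0.0035 m and horizontal distance between driver_tip and screw_slot below 0.004 m and y of pump_end in the frame of stop above -0.004 m and value of joint lock_screw above 1.3 rad), for 0.1 s.
At the end, for the whole second after the job is handed in: The pump lies in the cradle with its end within 4 mm of the stop (axis within 5 mm of the cradle's), the screw is turned to more than 1.3 rad, and the driver stands upright (within 0.08 rad) and still in the stand's hole, its collar down on the stand within 4 mm (y of pump_end in the frame of stop above -0.004 m and z of pump_center in the frame of stop between -0.005 and 0.004 m and x of pump_center in the frame of stop between -0.005 and 0.005 m and value of joint lock_screw above 1.3 rad and horizontal distance between driver_tip and stand_hole below 0.008 m and z of driver_tip in the frame of stand_hole below -0.071 m and angle between driver_handle's own z axis and vertical below 0.08 rad and linear speed of each of driver, pump below 0.02 m/s); the robot touches nothing.
It fails at once if the driver is pressed on the fixture with more than 100 N while the blade is not in the slot (contact force between driver and fixture above 100 N and z of driver_tip in the frame of screw_slot above -0.003 m).
It fails at once if the pot, dish, box or jar is moved more than 20 mm or the pot or jar is tipped (distance of any of pot, dish, slide_box, jar from where it was at the start of the episode above 0.02 m or angle between any of pot, jar's own z axis and vertical above 0.3 rad).
It also fails if it takes over 64 s, if anything falls off the work surface, if the arm or the gripper's body presses on something with over 40 N, if the wrist force passes 120 N, or if a joint passes its speed limit or range.

## Working session

There is one attempt and no reset: what is moved stays moved. The work goes in short steps, Python scripts to look and compute and a tool call to move; the robot and the scene stay as the last step left them, time stands still between calls to the robot, and variables do not carry over. Pictures are saved under pics/ and viewed, and the job is handed in when it is done.

Besides the shell and the picture viewer there is one more tool, called after "Call:" by a JSON object that holds its "api" and its "payload", one argument or row to a line. apply_moves: Moves the arm, as the interface text tells. Its arguments: {"type":"object","properties":{"rows":{"type":"string"}},"required":["rows"]}

```bash
mkdir -p pics; cat > h.py <<'E'
import numpy as np, cv2
from cell import telemetry, vision, env
def cap(n,f):
    p=vision.camera_params(n); im,d=vision.capture(n)
    cv2.imwrite(f'pics/{f}.png',im[:,:,::-1]); np.savez(f'pics/{f}.npz',im=im,d=d,K=p['intrinsics'],k1=p['k1'],eye=p['eye'],R=p['rotation'])
    return im,d,p
def load(f): return np.load(f'pics/{f}.npz')
def ray(z,u,v):
    K=z['K']; k=float(z['k1']); 
    q=cv2.undistortPoints(np.array([[[u,v]]],float),K,np.array([k,0,0,0,0.]))[0,0]
    return np.array([q[0],q[1],1.])
def pt(z,u,v,d=None):
    if d is None: d=z['d'][int(round(v)),int(round(u))]
    return z['eye']+z['R']@(ray(z,u,v)*d)
def onz(z,u,v,h):
    r=z['R']@ray(z,u,v); return z['eye']+r*(h-z['eye'][2])/r[2]
def proj(z,P):
    c=z['R'].T@(np.array(P,float)-z['eye']); s=c[:2]/c[2]; s=s*(1+float(z['k1'])*(s@s))
    return (z['K']@np.r_[s,1])[:2]
def cloud(z):
    H,W=z['d'].shape; uv=np.stack(np.meshgrid(np.arange(W),np.arange(H)),-1).reshape(-1,1,2).astype(float)
    q=cv2.undistortPoints(uv,z['K'],np.array([float(z['k1']),0,0,0,0.])).reshape(H,W,2)
    c=np.dstack([q,np.ones((H,W))])*z['d'][...,None]
    return c@z['R'].T+z['eye']
def crop(f,x0,y0,x1,y1,s,o):
    im=cv2.imread(f'pics/{f}.png')[y0:y1,x0:x1]; cv2.imwrite(f'pics/{o}.png',cv2.resize(im,None,fx=s,fy=s,interpolation=cv2.INTER_CUBIC))
E
python3 - <<'E'
from h import *
np.set_printoptions(precision=4,suppress=True)
print(telemetry.state()); print(env.nose_length)
for n in ('scene','side','wrist'):
    im,d,p=cap(n,n+'0'); print(n,p)
E
```

```text
{'time': 0.0, 'qpos': array([-78.9708,  16.6881,  -8.828 ,  64.5537,  -0.0027,  82.018 ]), 'dq': array([-0.0359, -0.0344, -0.043 , -0.0137, -0.0068, -0.0162]), 'joint_torque': array([  0.002 , -53.7145,  33.1367,   0.0157,  -0.0001,   0.    ]), 'eef_pos': array([ 0.1709, -0.496 ,  0.2238]), 'orientation': array([[ 0.3258, -0.0003,  0.9455],
       [-0.9455,  0.0012,  0.3258],
       [-0.0012, -1.    ,  0.0001]]), 'force': array([-0.1247, -0.2246,  0.3736]), 'moment': array([-0.0303,  0.0366,  0.0114]), 'finger_gap': 0.08527305559311782}
0.014
scene {'intrinsics': array([[440.9314,   0.    , 255.9673],
       [  0.    , 440.9314, 190.3183],
       [  0.    ,   0.    ,   1.    ]]), 'k1': -0.16327073572529963, 'eye': array([ 0.9993, -0.3594,  0.9262]), 'rotation': array([[ 0.5756,  0.6365, -0.5134],
       [ 0.8177, -0.4447,  0.3654],
       [ 0.0042, -0.6302, -0.7764]])}
side {'intrinsics': array([[442.0294,   0.    , 255.597 ],
       [  0.    , 442.0294, 184.9131],
       [  0.    ,   0.    ,   1.    ]]), 'k1': 0.030096325919045982, 'eye': array([0.0274, 0.6003, 0.9339]), 'rotation': array([[-0.7872, -0.4815,  0.3854],
       [-0.6167,  0.6116, -0.4957],
       [ 0.003 , -0.6278, -0.7783]])}
wrist {'intrinsics': array([[322.923 ,   0.    , 248.5067],
       [  0.    , 322.923 , 194.4088],
       [  0.    ,   0.    ,   1.    ]]), 'k1': -0.07107418567371936, 'eye': array([ 0.2354, -0.475 ,  0.3732]), 'rotation': array([[ 0.3251, -0.9112, -0.2529],
       [-0.9457, -0.3136, -0.0859],
       [-0.001 ,  0.267 , -0.9637]])}
```

View pictures.

View pics/scene0.png

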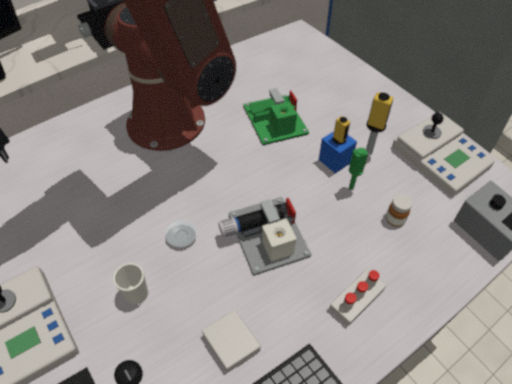

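View pics/side0.png

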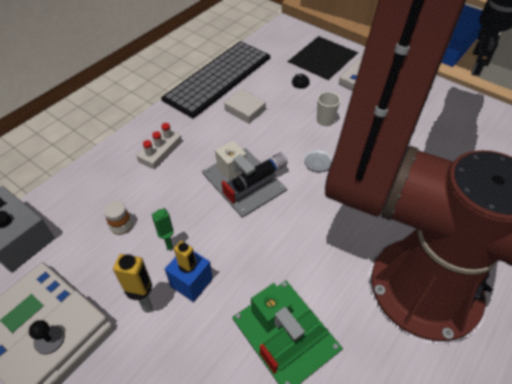

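View pics/wrist0.png

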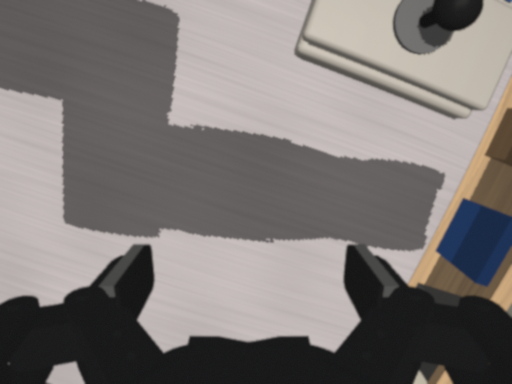

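```bash
python3 - <<'E'
from h import *
crop('scene0',210,180,320,280,7,'c1'); crop('side0',190,125,300,215,7,'c2')
crop('scene0',300,80,410,200,6,'c3'); crop('side0',100,195,230,310,6,'c4')
E
```

```text
(no output)
```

View pics/c1.png

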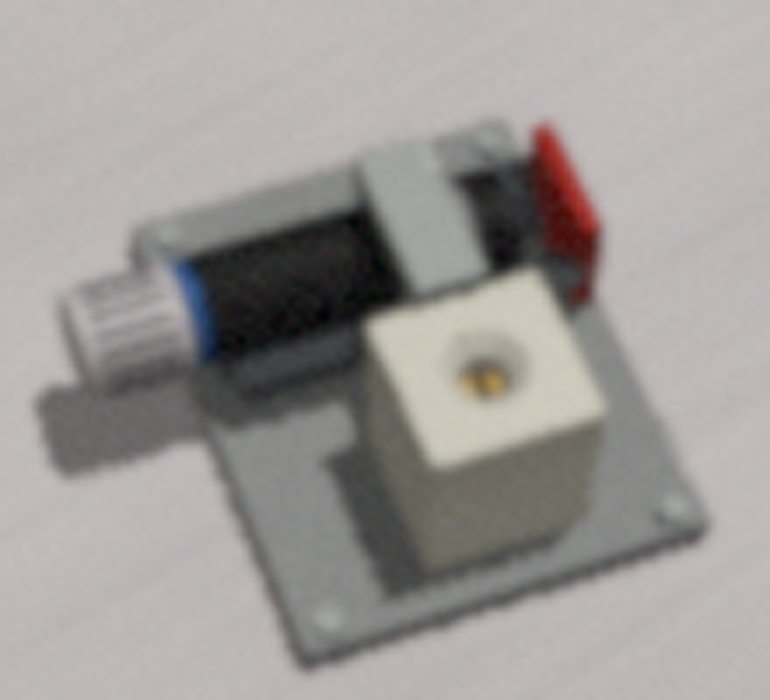

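View pics/c2.png

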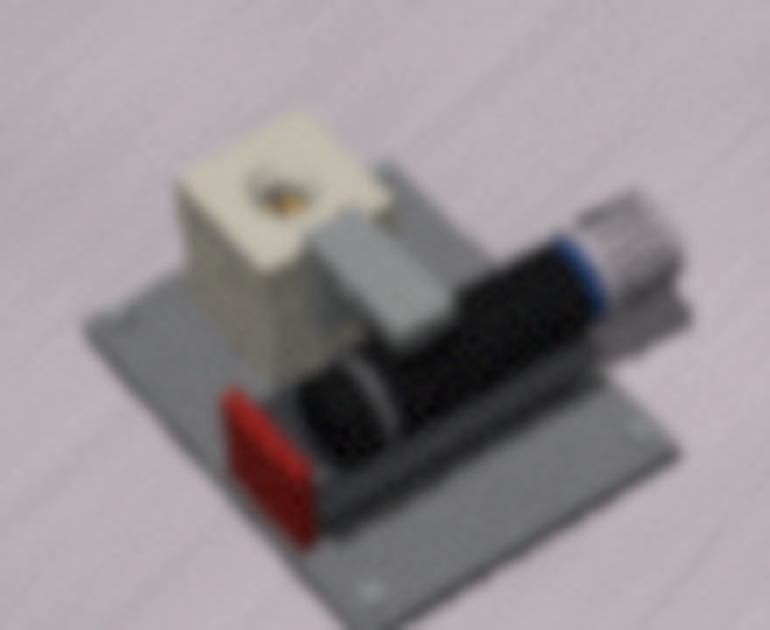

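View pics/c3.png

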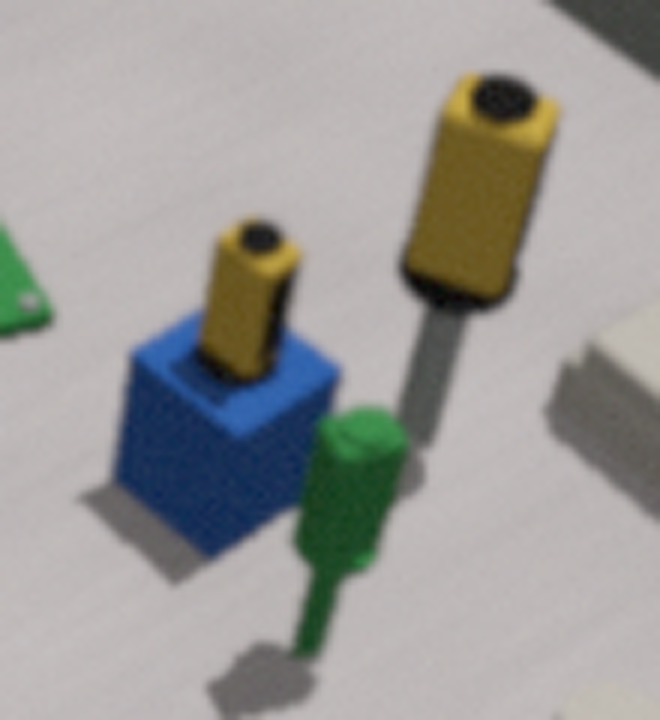

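View pics/c4.png

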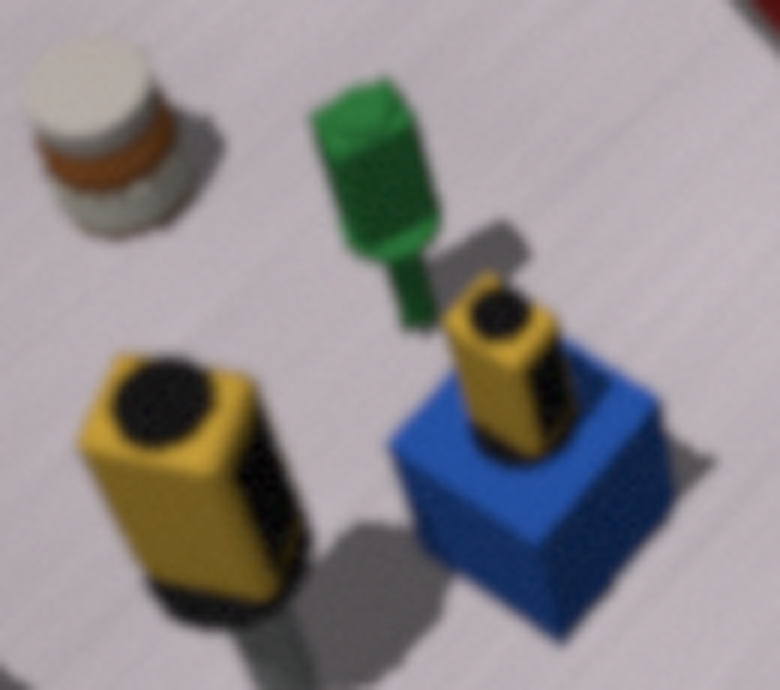

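```bash
cat > fit.py <<'E'
from h import *
from scipy.optimize import least_squares
np.set_printoptions(precision=4,suppress=True)
def fitpose(obs,x0):
    # obs: list (view, [local pts], pix)
    def f(p,flat=True):
        c,s=np.cos(p[2]),np.sin(p[2]); r=[]
        for z,L,uv in obs:
            P=[p[0]+c*L[0]-s*L[1],p[1]+s*L[0]+c*L[1],L[2]]
            r.append(proj(z,P)-uv)
        return np.ravel(r)
    s=least_squares(f,x0,loss='soft_l1'); return s.x,f(s.x).reshape(-1,2)
if __name__=='__main__':
    A=load('scene0');B=load('side0')
    o=[]
    for L,u in [((123,70,12),(708,520)),((123,-80,12),(300,655)),((-67,-80,12),(132,235)),((-67,70,12),(508,122)),((108,30,81),(607,410)),((108,-30,81),(435,470)),((48,-30,81),(365,322)),((48,30,81),(540,268))]:
        o.append((A,np.array(L)/1e3,np.array(u)/7-.5+[210,180]))
    for L,u in [((123,-80,12),(390,158)),((-67,-80,12),(683,452)),((123,70,12),(85,325)),((108,-30,81),(300,105)),((108,30,81),(175,183)),((48,30,81),(265,275))]:
        o.append((B,np.array(L)/1e3,np.array(u)/7-.5+[190,125]))
    p0=onz(A,260,225,.02); print(p0)
    for sel in (o,o[:8],o[8:]):
        x,r=fitpose(sel,[p0[0],p0[1],-.9]); print(x,np.degrees(x[2]));print(r.T)
    C=cloud(A);D=cloud(B)
    # top of driver and stand
    for z,C,f in ((A,C,'scene'),(B,D,'side')):
        im=z['im'].astype(int)
        blue=(im[...,2]>110)&(im[...,0]<60)&(im[...,2]-im[...,0]>80)
        m=blue&(abs(C[...,2]-.085)<.004); print(f,'stand top',C[m].mean(0),m.sum(), cv2.minAreaRect(C[m][:,:2].astype(np.float32)*1000))
        yel=(im[...,0]>130)&(im[...,2]<90)&(im[...,0]-im[...,2]>60)
        n,l,st,ce=cv2.connectedComponentsWithStats(yel.astype(np.uint8))
        for i in range(1,n):
            if st[i,4]>15:
                q=C[l==i]; print(st[i],ce[i],q.min(0),q.max(0))
E
python3 fit.py
```

```text
[0.4968 0.0113 0.02  ]
[ 0.4959  0.031  -0.2642] -15.137174060983325
[[ 0.8683  0.4195 -0.5474 -0.2023 -0.2149 -0.2097  0.4375 -0.6686 -0.0609
  -0.0191 -0.6871  0.6467 -0.1075 -0.098 ]
 [ 0.4101  0.1431 -1.6733 -1.0329  0.4277 -0.4466 -0.0297  0.5145 -0.025
  -0.5172 -0.2993  1.0182 -0.4454  0.0439]]
[ 0.4961  0.0309 -0.2641] -15.131973969760297
[[ 0.902   0.4499 -0.5292 -0.1803 -0.1809 -0.1772  0.4656 -0.6388]
 [ 0.4798  0.2221 -1.6063 -0.9733  0.5012 -0.3692  0.0435  0.584 ]]
[ 0.4956  0.0311 -0.264 ] -15.124396525846961
[[-0.0116  0.0538 -0.6361  0.7007 -0.0528 -0.0352]
 [ 0.0563 -0.4297 -0.2029  1.1057 -0.3515  0.1404]]
scene stand top [0.4418 0.3152 0.0858] 193 ((431.931640625, 321.4888000488281), (65.08248138427734, 65.32817077636719), 3.1113061904907227)
[374  93   6   8  24] [376.5417  97.1667] [0.4404 0.4037 0.2037] [0.4584 0.4293 0.2118]
[383  97   9   8  39] [388.1282 101.2308] [0.4697 0.4172 0.2037] [0.4854 0.4458 0.213 ]
[342 120   7   6  25] [345.44 123.16] [0.4327 0.3123 0.1518] [0.4451 0.3352 0.1596]
[287 199   8  14  33] [290.6061 205.2121] [ 0.4945 -0.3594  0.0576]
[... 433 characters left out ...]

[284   0  85  36 571] [332.4501  18.6305] [ 0.0274 -1.0055 -0.0949] [1.0795 0.6003 0.9339]
[162 123   7   6  34] [164.8824 125.5   ] [0.0274 0.0288 0.0671] [0.7947 0.6003 0.9339]
[153 132   7   5  31] [155.8387 134.    ] [0.7725 0.0708 0.069 ] [0.7905 0.0905 0.076 ]
[143 140   8   7  35] [146.4    143.0857] [0.7659 0.1104 0.0673] [0.7853 0.1295 0.0762]
[223 181   7   9  17] [226. 185.] [0.5018 0.0856 0.0589] [0.5332 0.0987 0.0651]
[174 241  18  16  90] [182.1889 250.3111] [ 0.0274  0.2699 -0.002 ] [0.5274 0.6003 0.9339]
[114 255  28  20 194] [127.768 266.701] [0.0274 0.4077 0.2017] [0.4837 0.6003 0.9339]
[261 345  15  20  45] [267.4222 353.8667] [0.1602 0.3536 0.0576] [0.2028 0.3681 0.0665]
```

```bash
python3 - <<'E'
from h import *
np.set_printoptions(precision=3,suppress=True)
A=load('scene0')
print('dish',onz(A,181,236,.008),'pot top',onz(A,131,276,.085),'box',onz(A,231,338,.035),'jar',onz(A,401,204,.075))
print('pump metal end',onz(A,210+95/7,180+340/7,.045),onz(A,210+65/7,180+310/7,.05),'blueband', onz(A,210+185/7,180+270/7,.065))
print('green drv',onz(A,359,156,.15), onz(A,351,188,.0),'big yellow', onz(A,383,98,.208))
f=np.array([.4959,.031]);R=np.array([[.9653,.2612],[-.2612,.9653]])
for n,p in (('dish',onz(A,181,236,.008)),('pot',onz(A,131,276,.085)),('me',onz(A,210+95/7,180+340/7,.045)),('bb',onz(A,210+185/7,180+270/7,.065))): print(n,R.T@(p[:2]-f))
E
```

```text
dish [ 0.405 -0.164  0.008] pot top [ 0.483 -0.321  0.085] box [ 0.703 -0.21   0.035] jar [0.678 0.31  0.075]
pump metal end [ 0.469 -0.077  0.045] [ 0.455 -0.08   0.05 ] blueband [ 0.474 -0.043  0.065]
green drv [0.542 0.275 0.15 ] [ 0.529  0.295 -0.   ] big yellow [0.461 0.427 0.208]
dish [-0.037 -0.212]
pot [ 0.08  -0.344]
me [ 0.002 -0.111]
bb [-0.002 -0.077]
```

```bash
cat > mv.py <<'E'
from h import *
import sys
def plan(p,psi,tilt=None):
    s=telemetry.state(); O=s['orientation']; a=np.radians(psi)
    T=np.array([[np.cos(a),0,-np.sin(a)],[np.sin(a),0,np.cos(a)],[0,-1,0]])
    from scipy.spatial.transform import Rotation as Q
    d=O.T@(np.array(p)-s['eef_pos'])/.05; r=np.degrees(Q.from_matrix(O.T@T).as_rotvec())/8
    q1=np.degrees(np.arctan2(p[1],p[0]))
    print('now',s['eef_pos'].round(4),'t',round(s['time'],2),'units',d.round(3),r.round(3),'q6',round(q1+90-psi,1),'rows',np.linalg.norm(d),np.linalg.norm(r)*8/8.59)
F=np.array([.4959,.031]);YAW=-15.13
def fx(x,y,z):
    a=np.radians(YAW);c,s=np.cos(a),np.sin(a); return [F[0]+c*x-s*y,F[1]+s*x+c*y,z]
if __name__=='__main__':
    a=[float(v) for v in sys.argv[2:]]
    plan(fx(*a[:3]) if sys.argv[1]=='f' else a[:3],a[3])
E
python3 mv.py f .078 -.068 .15 -15.13
```

```text
now [ 0.171  -0.4961  0.2239] t 0.15 units [-5.847  1.485 10.106] [-4.000e-03 -6.983e+00 -6.000e-03] q6 99.5 rows 11.769303471710407 6.502973179329345
```

Call:
{"api": "apply_moves", "payload": {
  "rows": "-5.85 0 10.1 0 -6.98 0 -1;-5.85 0 10.1 0 -6.98 0 -1;-5.85 0 10.1 0 -6.98 0 -1;-5.85 0 10.1 0 -6.98 0 -1;-5.85 0 10.1 0 -6.98 0 -1;-5.85 0 10.1 0 -6.98 0 -1;-5.85 0 10.1 0 -6.98 0 -1;-5.85 0 10.1 0 -6.98 0 -1"
}}

```text
time: 0.95
eef_pos: [0.4339, -0.1923, 0.2243]
orientation: [[0.966, 0.0, 0.259], [-0.259, -0.0, 0.966], [0.0, -1.0, -0.0]]
force: [0.6, -1.6, -0.4]
finger_gap: -0.0
```

```bash
python3 mv.py f .078 -.068 .15 -15.13
```

```text
now [ 0.4339 -0.1923  0.2243] t 0.95 units [1.598 1.487 3.27 ] [0.001 0.017 0.001] q6 99.5 rows 3.931758832236479 0.015466435247988124
```

Call:
{"api": "apply_moves", "payload": {
  "rows": "1.6 1.49 3.27 0 0 0 -1;1.6 1.49 3.27 0 0 0 -1;1.6 1.49 3.27 0 0 0 -1;1.6 1.49 3.27 0 0 0 -1;1.6 1.49 3.27 0 0 0 -1;1.6 1.49 3.27 0 0 0 -1"
}}

```text
time: 1.55
eef_pos: [0.5525, -0.0563, 0.1489]
orientation: [[0.966, -0.002, 0.259], [-0.259, 0.0, 0.966], [-0.002, -1.0, -0.0]]
force: [-0.0, 0.6, 0.2]
finger_gap: 0.0002
```

```bash
python3 - <<'E'
from h import *
print(telemetry.state()['eef_pos'],telemetry.state()['dq'])
cap('wrist','w1')
z=load('w1')
from mv import fx
print(proj(z,fx(.078,0,.066)),proj(z,fx(0,.060,.060)))
E
```

```text
[ 0.55253729 -0.05629321  0.148923  ] [-2.13331886 -1.83655611 -0.27910309  0.25865494 -0.09706182 -0.30720426]
[248.67891329 101.49593761] [134.52560652  12.56137643]
```

View pics/w1.png

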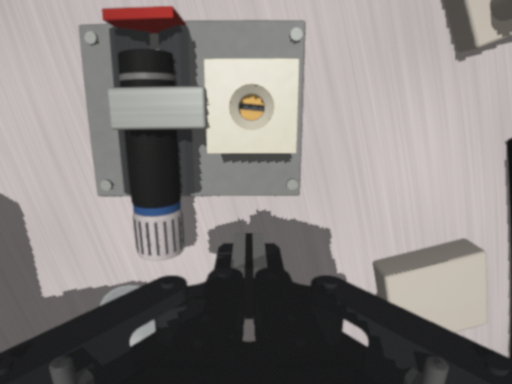

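```bash
python3 - <<'E'
from h import *
crop('w1',75,0,315,210,3.3,'w1c'); crop('w1',225,80,280,130,14,'w1s')
E
```

```text
(no output)
```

View pics/w1c.png

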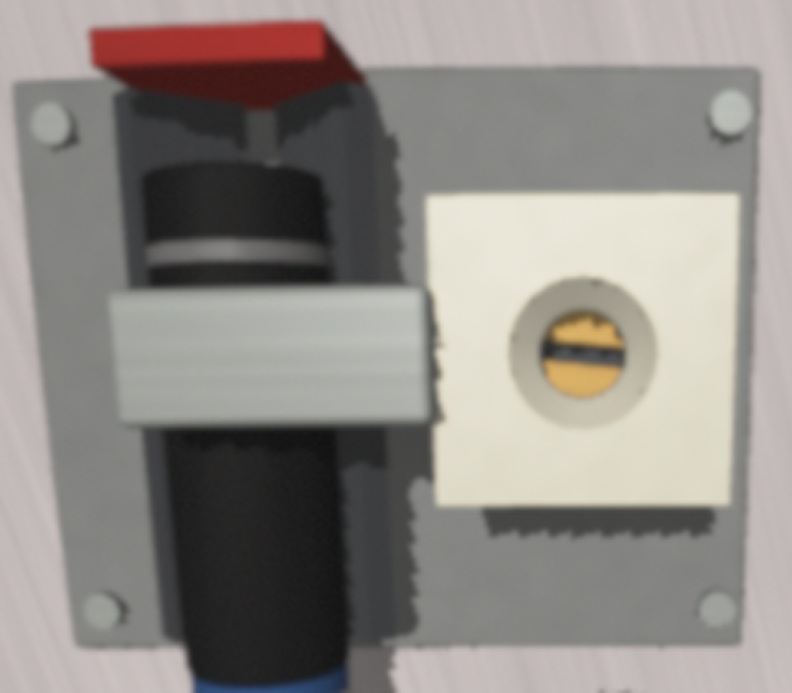

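View pics/w1s.png

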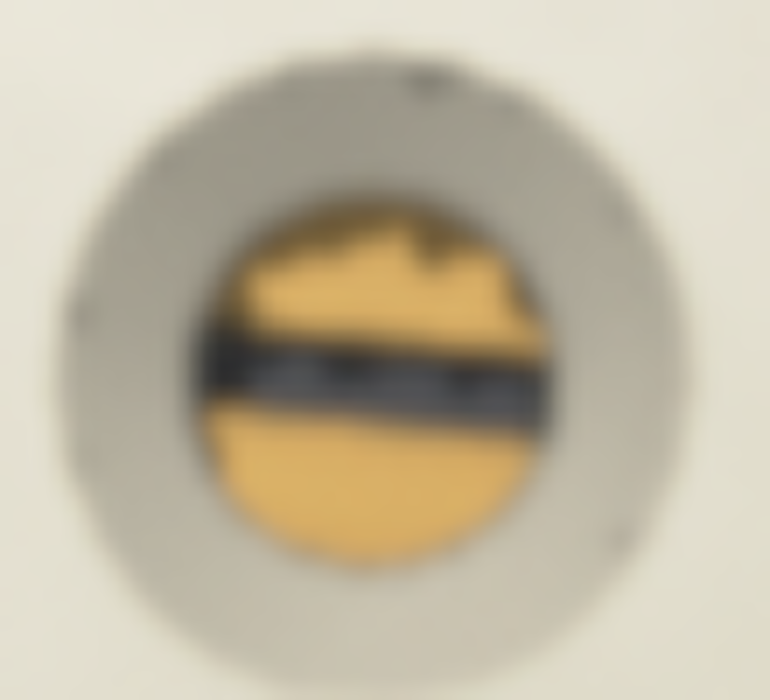

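```bash
python3 - <<'E'
from fit import *
z=load('w1')
o=[]
for L,u in [((48,30,81),(427,195)),((108,30,81),(739,195)),((108,-30,81),(730,505)),((48,-30,81),(436,505)),((-67,70,12),(13,84)),((123,70,12),(758,70)),((123,-80,12),(742,644)),((-67,-80,12),(77,644))]:
    o.append((z,np.array(L)/1e3,np.array(u)/3.3-.5+[75,0]))
o.append((z,np.array((78,0,81))/1e3,np.array((373,372))/14-.5+[225,80]))
x,r=fitpose(o,[.4959,.031,-.264]); print(x,np.degrees(x[2]));print(r.T)
x2,r=fitpose(o[:4]+o[8:],[.4959,.031,-.264]); print(x2,np.degrees(x2[2]));print(r.T)
a=onz(z,225+200/14-.5,80+365/14-.5,.066);b=onz(z,225+545/14-.5,80+398/14-.5,.066);d=b-a
print('slot yaw',np.degrees(np.arctan2(d[1],d[0])), (a+b)/2)
c,s=np.cos(x[2]),np.sin(x[2]); print('screw xy',x[0]+c*.078,x[1]+s*.078, x2[0]+np.cos(x2[2])*.078,x2[1]+np.sin(x2[2])*.078)
# metal end
C=cloud(z); 
R=np.array([[c,-s],[s,c]])
L=(C[...,:2]-x[:2])@R
m=(abs(L[...,0])<.012)&(C[...,2]>.055)&(C[...,2]<.075)&(L[...,1]<-.05)
print('metal end min y',np.percentile(L[...,1][m],[0,1,5]))
E
```

```text
[ 0.4965  0.0267 -0.2584] -14.803631534034375
[[-0.1628  0.0105  0.0333  0.3192 -1.6449  1.3912  0.4415 -1.4416  0.0725]
 [ 0.1269 -0.32   -0.1623  0.2055 -1.2197 -1.7728  1.1438  1.9021  0.6976]]
[ 0.4965  0.0271 -0.262 ] -15.00894955793877
[[-0.0591  0.1203 -0.1816  0.0983  0.0167]
 [-0.1498 -0.2386 -0.0905 -0.0385  0.6053]]
slot yaw -20.380259095305576 [0.5719 0.0068 0.066 ]
screw xy 0.5719086979377461 0.0068136592258159 0.571888679919975 0.006879847919179435
metal end min y [-0.1191 -0.1179 -0.1147]
```

Call:
{"api": "apply_moves", "payload": {
  "rows": "0 0 0 0 0 0 -1;0 0 0 0 0 0 -1"
}}

```text
time: 1.8
eef_pos: [0.5527, -0.0582, 0.1505]
orientation: [[0.965, 0.001, 0.263], [-0.263, -0.0, 0.965], [0.001, -1.0, -0.0]]
force: [-0.1, 0.4, -0.1]
finger_gap: 0.0003
```

```bash
python3 - <<'E'
from h import *
s=telemetry.state();print(s['eef_pos'],s['dq'])
cap('wrist','w2'); crop('w2',75,0,315,210,3.3,'w2c'); crop('w2',225,80,280,130,14,'w2s')
print(load('w2')['eye']-load('w1')['eye'])
E
```

```text
[ 0.55274898 -0.05822693  0.1505135 ] [ 0.1909502   0.09910692  0.05436398 -0.07451475  0.01227088  0.01817478]
[-7.96334176e-06 -1.93469399e-03  1.58777392e-03]
```

View pics/w2c.png

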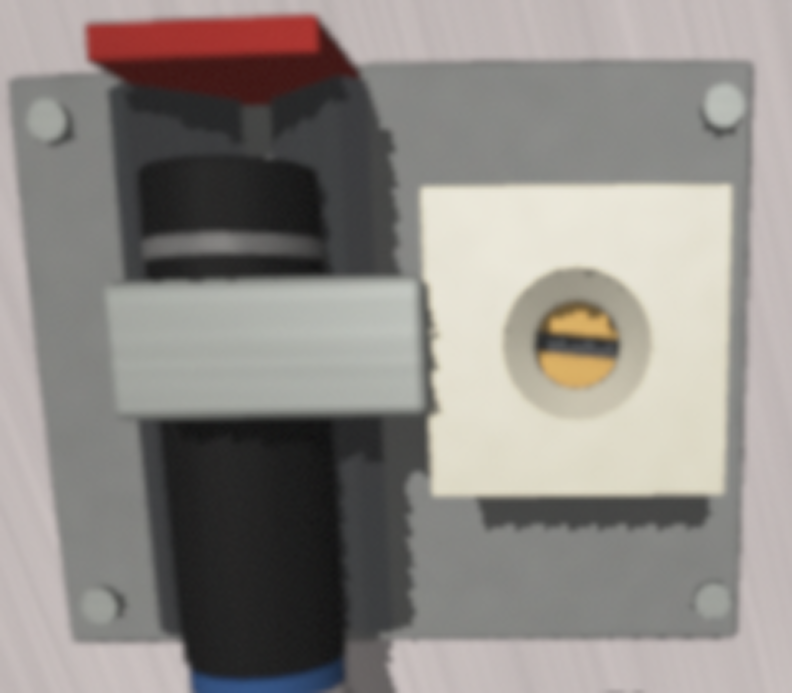

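```bash
python3 - <<'E'
from h import *
cap('scene','s1');cap('side','d1')
t=telemetry.state()['eef_pos']-[0,0,.014]
for n in('w2','s1','d1'):
    z=load(n);p=proj(z,t);print(n,p)
    x,y=int(p[0]),int(p[1]); x0,y0=max(x-30,0),max(y-30,0)
    im=cv2.imread(f'pics/{n}.png')[y0:y0+60,x0:x0+60]; im=cv2.resize(im,None,fx=6,fy=6,interpolation=cv2.INTER_CUBIC)
    cv2.circle(im,(int((p[0]+.5-x0)*6),int((p[1]+.5-y0)*6)),4,(0,0,255),1); cv2.imwrite(f'pics/{n}t.png',im)
cv2.imwrite('pics/tt.png',np.hstack([cv2.copyMakeBorder(cv2.imread(f'pics/{n}t.png'),0,0,0,6,cv2.BORDER_CONSTANT) for n in ('s1','d1')]))
E
```

```text
w2 [247.25526304 231.90434102]
s1 [249.61780032 227.07856092]
d1 [251.72247678 125.36185694]
```

View pics/tt.png

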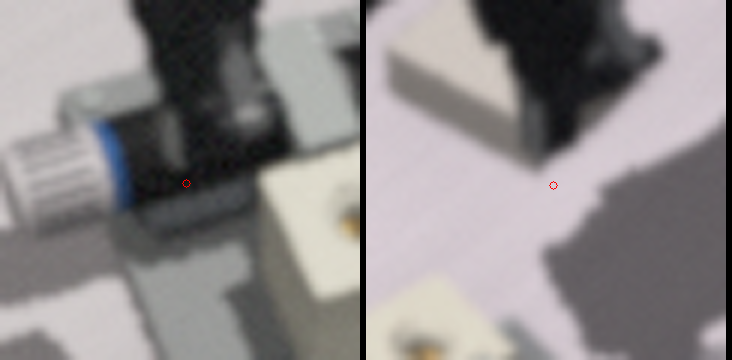

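View pics/w2t.png

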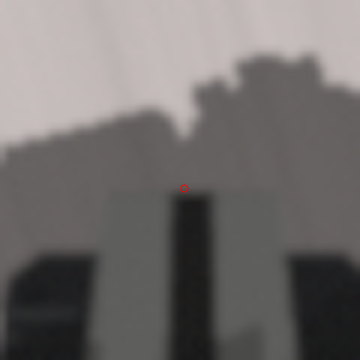

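```bash
python3 - <<'E'
from h import *
crop('d1',205,60,305,140,7,'d1c');crop('s1',200,160,300,250,7,'s1c')
E
```

```text
(no output)
```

View pics/d1c.png

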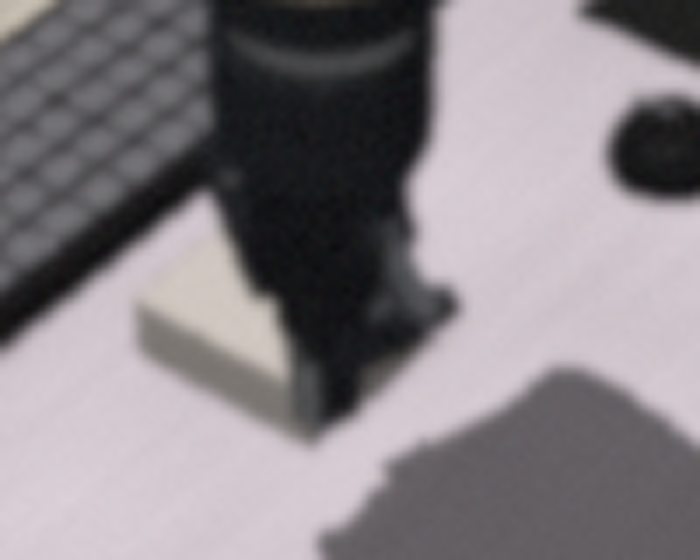

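View pics/s1c.png

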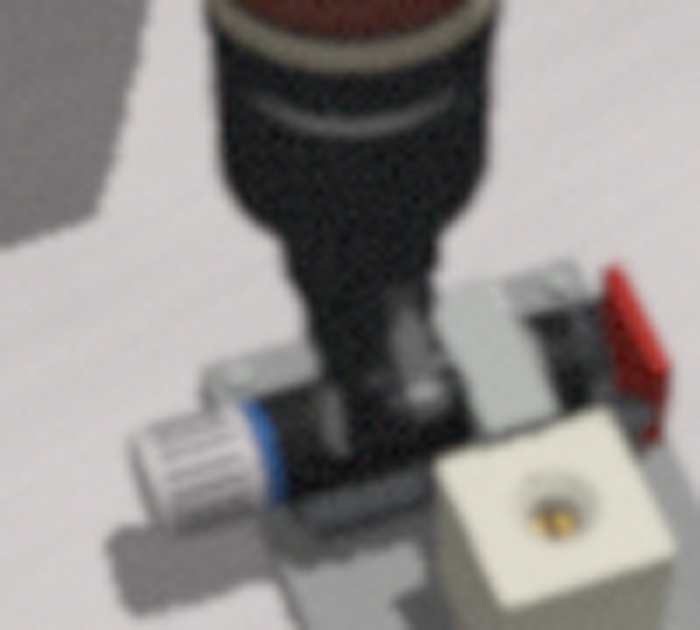

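```bash
python3 - <<'E'
from h import *
np.set_printoptions(precision=4,suppress=True)
t=telemetry.state()['eef_pos'];print(t, telemetry.state()['finger_gap'])
for n in ('d1','s1','w2'):
    z=load(n);C=cloud(z)
    m=(np.hypot(C[...,0]-t[0],C[...,1]-t[1])<.05)&(C[...,2]>.11)&(C[...,2]<.2)
    q=C[m]; print(n,m.sum(),'zmin',np.sort(q[:,2])[:8])
    for lo in (.11,.12,.13,.14,.15,.16,.17,.18):
        s=q[(q[:,2]>=lo)&(q[:,2]<lo+.01)]
        if len(s): print(lo,len(s),s.min(0)-t,s.max(0)-t,s.mean(0)-t)
E
```

```text
[ 0.5528 -0.0579  0.1503] -3.579849436354044e-05
d1 98 zmin [0.1586 0.1589 0.1604 0.1622 0.1623 0.1632 0.164  0.1646]
0.15 2 [-0.0052  0.0012  0.0083] [-0.0033  0.007   0.0086] [-0.0043  0.0041  0.0084]
0.16 20 [-0.0118  0.      0.0101] [0.0116 0.0143 0.0192] [-0.0014  0.0094  0.0156]
0.17 33 [-0.0135 -0.0018  0.0202] [0.0103 0.0144 0.0294] [-0.0042  0.0079  0.0249]
0.18 27 [-0.014  -0.0031  0.0298] [0.0112 0.0147 0.0394] [-0.0028  0.0094  0.0346]
s1 51 zmin [0.1587 0.1592 0.1625 0.1626 0.1629 0.1631 0.164  0.1671]
0.15 2 [ 0.0033 -0.0088  0.0084] [ 0.0042 -0.0069  0.0089] [ 0.0038 -0.0078  0.0086]
0.16 15 [-0.0041 -0.0111  0.0122] [0.0145 0.0039 0.0196] [ 0.0064 -0.0057  0.0162]
0.17 18 [-0.0104 -0.0115  0.0198] [0.0138 0.0019 0.0283] [ 0.0053 -0.0074  0.0233]
0.18 12 [-0.0092 -0.0107  0.03  ] [ 0.0123 -0.0074  0.0381] [-0.0002 -0.009   0.0337]
w2 2664 zmin [0.1609 0.161  0.1612 0.1613 0.1613 0.1613 0.1613 0.1615]
0.16 378 [-0.0105  0.0018  0.0105] [0.0151 0.0114 0.0197] [0.0027 0.0078 0.016 ]
0.17 633 [-0.0112  0.0013  0.0197] [0.0153 0.0114 0.0297] [0.0027 0.0073 0.0248]
0.18 671 [-0.0112  0.0013  0.0297] [0.0153 0.0115 0.0397] [0.0028 0.0077 0.0343]
```

```bash
python3 - <<'E'
from h import *
np.set_printoptions(precision=4,suppress=True)
for f,t,O in (('wrist0',np.array([.1709,-.496,.2238]),np.array([[.3258,0,.9455],[-.9455,0,.3258],[0,-1,0]])),('w2',np.array([.5528,-.0579,.1503]),np.array([[.965,0,.263],[-.263,0,.965],[0,-1,0]]))):
    z=load(f);C=(cloud(z)-t)@O   # tool frame
    m=(abs(C[...,0])<.06)&(abs(C[...,2])<.03)&(C[...,1]<.04)
    for a in np.arange(-.06,.03,.005):
        q=C[m&(C[...,1]>=a)&(C[...,1]<a+.005)]
        if len(q): 
            R=q[q[:,0]>0];L=q[q[:,0]<0]
            print(f,'y %.3f'%a,len(q),'x R',R[:,0].min().round(4) if len(R) else '',R[:,0].max().round(4) if len(R) else '','L',L[:,0].min().round(4) if len(L) else '',L[:,0].max().round(4) if len(L) else '','z',q[:,2].min().round(4),q[:,2].max().round(4))
crop('wrist0',80,220,420,384,2.3,'wo'); crop('w2',190,210,310,330,6,'w2f')
E
```

```text
wrist0 y -0.060 810 x R 0.043 0.0552 L -0.053 -0.0411 z 0.002 0.0126
wrist0 y -0.055 684 x R 0.043 0.057 L -0.0549 -0.041 z -0.004 0.0123
wrist0 y -0.050 907 x R 0.043 0.0576 L -0.0553 -0.041 z -0.0101 0.0119
wrist0 y -0.045 874 x R 0.043 0.0575 L -0.0556 -0.0411 z -0.0109 0.0121
wrist0 y -0.040 736 x R 0.0429 0.0579 L -0.0551 -0.0411 z -0.011 0.0122
wrist0 y -0.035 697 x R 0.0432 0.0576 L -0.0557 -0.0412 z -0.0111 0.0124
wrist0 y -0.030 601 x R 0.0431 0.0563 L -0.0542 -0.0412 z -0.0107 0.0122
wrist0 y -0.025 336 x R 0.0432 0.0506 L -0.0482 -0.0413 z -0.0111 0.0116
wrist0 y -0.020 11 x R 0.0438 0.0441 L -0.0422 -0.0417 z -0.0087 0.0073
w2 y -0.060 1963 x R 0.0029 0.0369 L -0.035 -0.0016 z -0.0126 0.0134
w2 y -0.055 1250 x R 0.0023 0.0317 L -0.0311 -0.0009 z -0.0127 0.0132
w2 y -0.050 397 x R 0.0001 0.0215 L -0.0191 -0.0002 z -0.0115 0.0123
w2 y -0.045 614 x R 0.0001 0.0072 L -0.0059 -0.0002 z -0.0125 0.0107
w2 y -0.040 288 x R 0.0001 0.0143 L -0.0129 -0.0003 z 0.0052 0.0106
w2 y -0.035 377 x R 0.0001 0.0143 L -0.013 -0.0003 z 0.0051 0.0106
w2 y -0.030 324 x R 0.0001 0.0143 L -0.013 -0.0003 z 0.0049 0.0107
w2 y -0.025 316 x R 0.0 0.0143 L -0.0129 -0.0004 z 0.0052 0.0104
w2 y -0.020 254 x R 0.0 0.0141 L -0.0127 -0.0004 z 0.0053 0.0107
w2 y -0.015 139 x R 0.0 0.0128 L -0.0114 -0.0004 z 0.0052 0.0105
```

View pics/w2f.png

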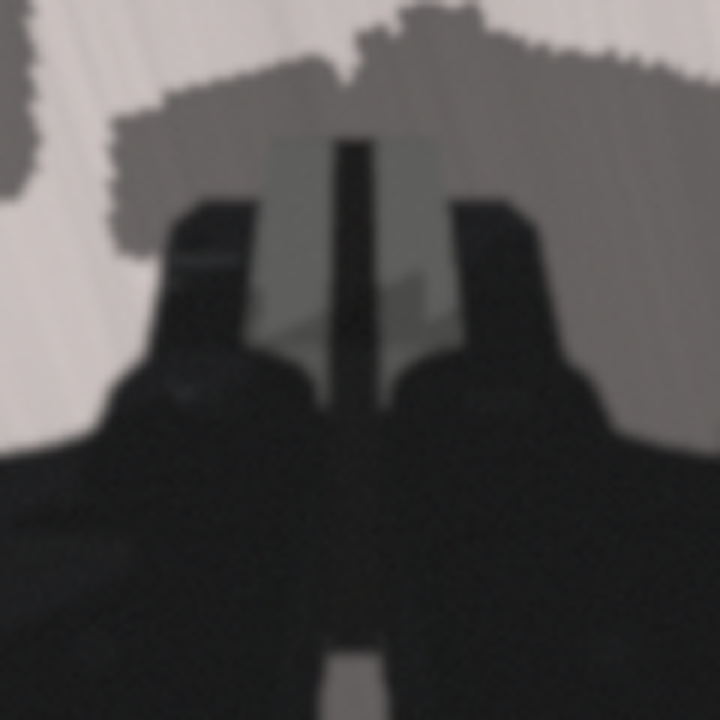

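```bash
sed -i 's/^F=.*/F=np.array([.4963,.0285]);YAW=-15.05/' mv.py; python3 mv.py f 0 -.15 .15 -15.05;python3 mv.py f 0 -.15 .03 -15.05; python3 mv.py f 0 -.108 .03 -15.05
```

```text
now [ 0.5528 -0.0579  0.1503] t 1.95 units [-1.536  0.005 -1.63 ] [ 0.    -0.021  0.005] q6 90.8 rows 2.239470499874848 0.019913538653595346
now [ 0.5528 -0.0579  0.1503] t 1.95 units [-1.538  2.405 -1.63 ] [ 0.    -0.021  0.005] q6 90.8 rows 3.287194018202824 0.019913538653595346
now [ 0.5528 -0.0579  0.1503] t 1.95 units [-1.54   2.405 -0.79 ] [ 0.    -0.021  0.005] q6 95.9 rows 2.9631833700081143 0.019913538653595346
```

Call:
{"api": "apply_moves", "payload": {
  "rows": "-1.54 0 -1.63 0 0 0 -1;-1.54 0 -1.63 0 0 0 -1;-1.54 0 -1.63 0 0 0 -1;-1.54 2.4 -1.63 0 0 0 -1;-1.54 2.4 -1.63 0 0 0 -1;-1.54 2.4 -1.63 0 0 0 -1;-1.54 2.4 -1.63 0 0 0 -1;-1.54 2.4 -1.63 0 0 0 -1"
}}

```text
time: 2.75
eef_pos: [0.4578, -0.1159, 0.0305]
orientation: [[0.965, 0.0, 0.262], [-0.262, -0.0, 0.965], [0.0, -1.0, 0.0]]
force: [1.3, 0.0, 0.7]
finger_gap: -0.0003
```

```bash
python3 - <<'E'
from h import *
cap('wrist','w3');cap('side','d3');crop('d3',210,90,330,210,6,'d3c')
E
python3 mv.py f 0 -.108 .03 -15.05
```

```text
now [ 0.4587 -0.1163  0.0313] t 2.85 units [-0.027  0.026  0.831] [ 0.003 -0.012  0.019] q6 95.9 rows 0.8321512435701435 0.02129359421528232
```

View pics/w3.png

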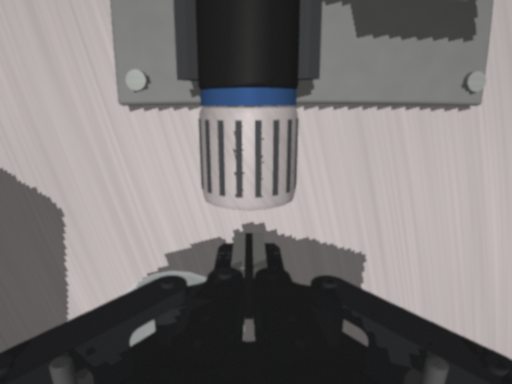

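View pics/d3c.png

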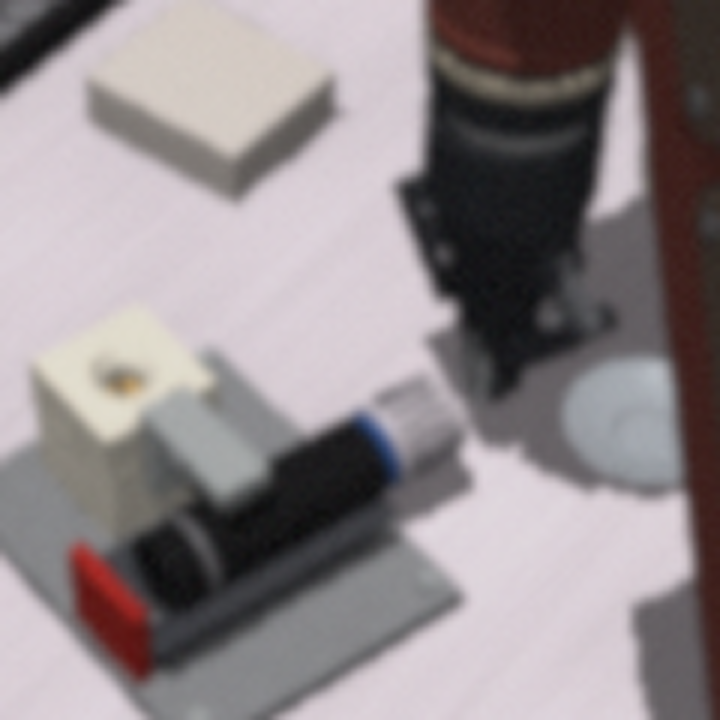

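Call:
{"api": "apply_moves", "payload": {
  "rows": "0 0 0.25 0 0 0 -1;0 0 0.45 0 0 0 -1;0 0 0.5 0 0 0 -1;0 0 0.55 0 0 0 -1;0 0 0.6 0 0 0 -1;0 0 0.64 0 0 0 -1"
}}

```text
time: 3.45
eef_pos: [0.466, -0.085, 0.0302]
orientation: [[0.965, 0.001, 0.261], [-0.261, -0.001, 0.965], [0.001, -1.0, -0.001]]
force: [-0.9, -4.6, 2.7]
finger_gap: -0.0
```

Call:
{"api": "apply_moves", "payload": {
  "rows": "0 0 0.04 0 0 0 -1;0 0 0.08 0 0 0 -1;0 0 0.1 0 0 0 -1"
}}

```text
time: 3.75
eef_pos: [0.4671, -0.0799, 0.0298]
orientation: [[0.965, 0.0, 0.261], [-0.261, -0.0, 0.965], [0.0, -1.0, 0.0]]
force: [-1.5, -4.1, 2.7]
finger_gap: 0.0001
```

Call:
{"api": "apply_moves", "payload": {
  "rows": "0 0 0.04 0 0 0 -1;0 0 0.06 0 0 0 -1"
}}

```text
time: 3.95
eef_pos: [0.4672, -0.0795, 0.0299]
orientation: [[0.965, -0.002, 0.263], [-0.263, -0.006, 0.965], [-0.0, -1.0, -0.006]]
force: [-5.6, -20.6, 2.6]
finger_gap: -0.0
```

Call:
{"api": "apply_moves", "payload": {
  "rows": "0 0 0.03 0 0 0 -1;0 0 0.06 0 0 0 -1"
}}

```text
time: 4.15
eef_pos: [0.4672, -0.0795, 0.03]
orientation: [[0.964, -0.004, 0.264], [-0.264, -0.012, 0.964], [-0.0, -1.0, -0.012]]
force: [-10.9, -37.1, 6.0]
finger_gap: -0.0003
```

```bash
python3 - <<'E'
from h import *
cap('side','d4');crop('d4',200,110,310,210,7,'d4c')
E
python3 mv.py f 0 -.108 .03 -15.05
```

```text
now [ 0.4672 -0.0796  0.03  ] t 4.2 units [ 0.001 -0.001  0.079] [ 0.089 -0.037 -0.002] q6 95.9 rows 0.07855276642863085 0.08988795711099166
```

View pics/d4c.png

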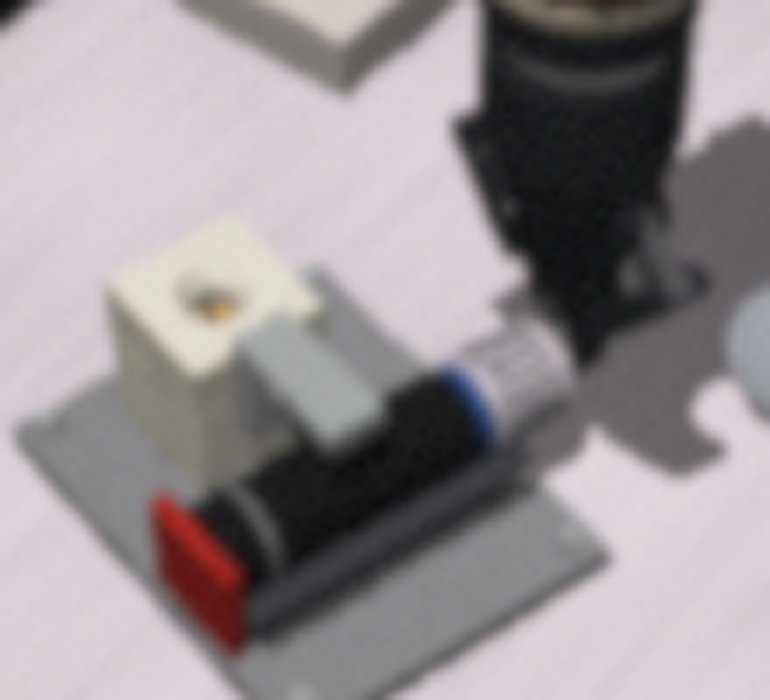

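Call:
{"api": "apply_moves", "payload": {
  "rows": "0 0 -0.2 0 0 0 -1;0 0 -0.4 0 0 0 -1;0 -1 -0.5 0 0 0 -1;0 -2 -0.5 0 0 0 -1;0 -3 -0.5 0 0 0 -1;0 -4 -0.5 0 0 0 -1;0 -4.4 -0.5 0 0 0 -1;0 -4.4 -0.5 0 0 0 -1"
}}

```text
time: 5.0
eef_pos: [0.4636, -0.0985, 0.2528]
orientation: [[0.965, 0.005, 0.261], [-0.261, -0.001, 0.965], [0.005, -1.0, 0.001]]
force: [-0.1, -0.5, -1.1]
finger_gap: 0.0
```

```bash
python3 mv.py w .412 .256 .25 -15.05
```

```text
now [ 0.4636 -0.0985  0.2528] t 5.0 units [-2.847  0.045  6.576] [-0.005 -0.01   0.038] q6 136.9 rows 7.165524369753976 0.03669560583595071
```

Call:
{"api": "apply_moves", "payload": {
  "rows": "-2.85 0 6.58 0 0 0 1;-2.85 0 6.58 0 0 0 1;-2.85 0 6.58 0 0 0 1;-2.85 0 6.58 0 0 0 1;-2.85 0 6.58 0 0 0 1;-2.85 0 6.58 0 0 0 1;-2.85 0 6.58 0 0 0 1;-2.85 0 6.58 0 0 0 1"
}}

```text
time: 5.8
eef_pos: [0.4082, 0.2606, 0.2482]
orientation: [[0.967, -0.003, 0.257], [-0.257, 0.001, 0.967], [-0.003, -1.0, 0.0]]
force: [0.6, -0.1, -0.2]
finger_gap: 0.0855
```

Call:
{"api": "apply_moves", "payload": {
  "rows": "0 0 0 0 0 0 1;0 0 0 0 0 0 1;0 0 0 0 0 0 1;0 0 0 0 0 0 1"
}}

```text
time: 6.2
eef_pos: [0.4107, 0.2552, 0.2497]
orientation: [[0.965, -0.0, 0.263], [-0.263, -0.0, 0.965], [-0.0, -1.0, -0.0]]
force: [0.4, 0.2, -0.4]
finger_gap: 0.0853
```

```bash
python3 - <<'E'
from h import *
s=telemetry.state();print(s['eef_pos'],s['dq'].round(2))
cap('wrist','w5');cap('scene','s5');crop('s5',215,180,315,270,7,'s5c')
E
```

```text
[0.41074192 0.25524972 0.24971207] [ 0.2  -0.06  0.18  0.06  0.04  0.11]
```

View pics/w5.png

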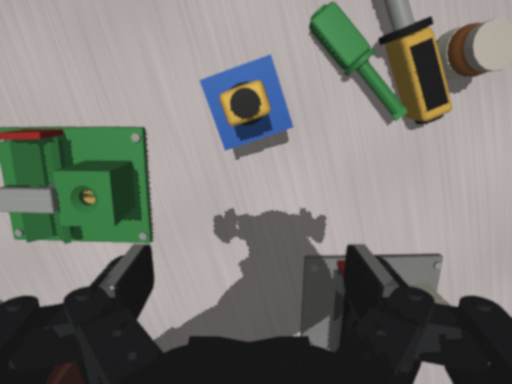

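View pics/s5c.png

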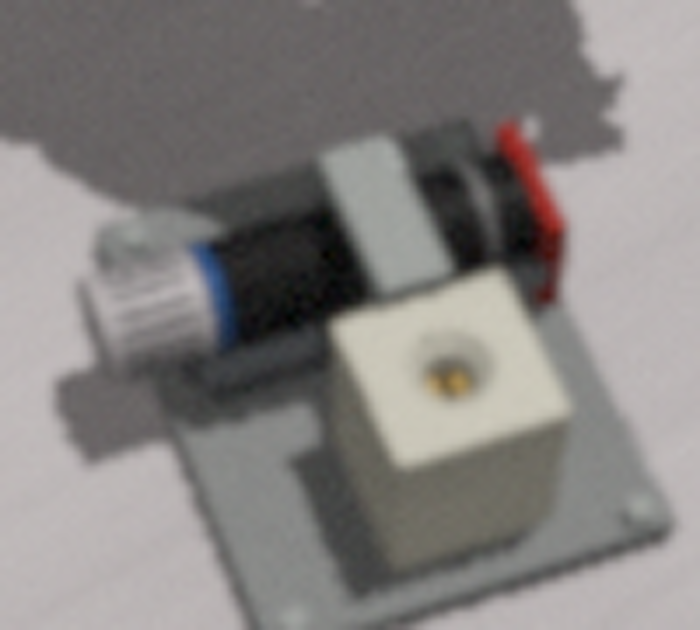

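```bash
python3 - <<'E'
from h import *
crop('w5',190,45,305,160,6,'w5c')
z=load('w5');C=cloud(z)
np.set_printoptions(precision=4,suppress=True)
m=(abs(C[...,2]-.157)<.005)&(np.hypot(C[...,0]-.43,C[...,1]-.325)<.05)
q=C[m];print(m.sum(),q.mean(0),cv2.minAreaRect((q[:,:2]*1000).astype(np.float32)), np.median(q[:,2]))
m=(abs(C[...,2]-.085)<.005)&(np.hypot(C[...,0]-.43,C[...,1]-.325)<.06)
q=C[m];print(m.sum(),q.mean(0),cv2.minAreaRect((q[:,:2]*1000).astype(np.float32)))
E
```

```text
1619 [0.4269 0.3222 0.1576] ((426.82440185546875, 321.99951171875), (34.015838623046875, 25.88573455810547), 4.9079976081848145) 0.1573464601582617
3934 [0.4288 0.3226 0.0848] ((427.871826171875, 321.9464416503906), (70.90101623535156, 70.4365463256836), 3.9403634071350098)
```

View pics/w5c.png

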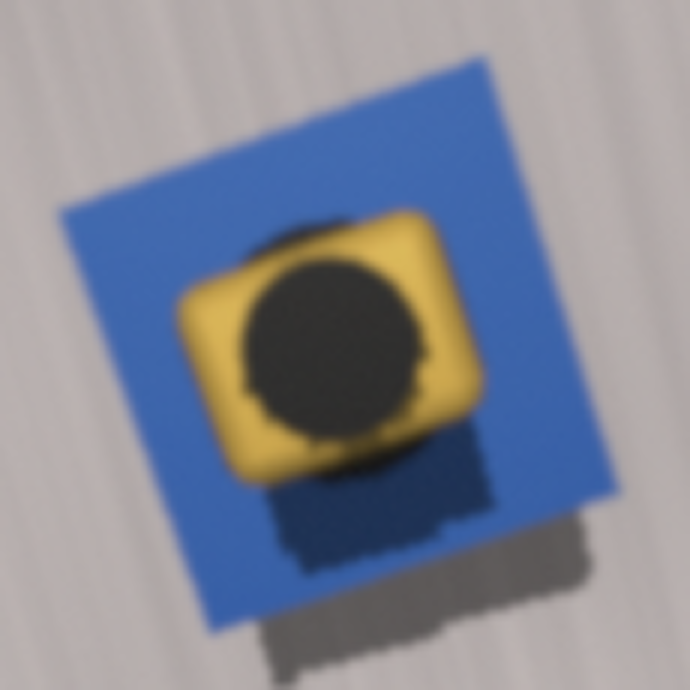

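```bash
python3 - <<'E'
from h import *
np.set_printoptions(precision=3,suppress=True)
for f in('w5','scene0','side0'):
    z=load(f);C=cloud(z)
    m=(C[...,2]>.02)&(np.hypot(C[...,0]-.427,C[...,1]-.322)<.2)&(np.max(abs(C[...,:2]-[.428,.322]),-1)>.042)&(z['d']>.1)
    q=C[m]
    if f=='w5': q=q[(q[:,2]<.22)]
    # grid cells
    g={}
    for p in q: g.setdefault((round(p[0]/.03)*30,round(p[1]/.03)*30),[]).append(p[2])
    print(f,{k:(len(v),round(np.percentile(v,90)*1000)) for k,v in sorted(g.items()) if len(v)>4})
E
python3 mv.py w .4268 .322 .25 94.5
```

```text
w5 {(240, 240): (148, 82), (240, 270): (392, 81), (240, 300): (689, 81), (270, 240): (371, 81), (270, 270): (905, 81), (270, 300): (651, 81), (510, 360): (32, 27), (510, 390): (139, 27), (540, 330): (328, 36), (540, 360): (783, 31), (540, 390): (610, 28), (570, 270): (123, 33), (570, 300): (430, 32), (570, 330): (415, 39), (570, 360): (288, 32), (570, 390): (14, 28), (600, 240): (26, 33), (600, 270): (705, 49), (600, 300): (731, 51), (600, 330): (866, 52), (600, 360): (786, 55), (600, 390): (218, 41), (630, 270): (124, 50), (630, 300): (288, 52), (630, 330): (336, 53), (630, 360): (156, 56), (630, 390): (15, 39)}
scene0 {(240, 240): (42, 83), (240, 270): (27, 85), (240, 300): (59, 84), (270, 240): (79, 79), (270, 270): (178, 82), (270, 300): (88, 82), (450, 390): (44, 202), (450, 420): (336, 212), (450, 450): (17, 216), (480, 390): (7, 118), (480, 420): (453, 206), (480, 450): (59, 212), (480, 510): (24, 38), (510, 270): (49, 147), (510, 300): (16, 153), (510, 510): (52, 57), (540, 270): (198, 147), (540, 300): (207, 150)}
side0 {(240, 240): (34, 83), (240, 270): (154, 82), (240, 300): (237, 82), (270, 240): (16, 84), (270, 270): (76, 84), (270, 300): (134, 82), (420, 420): (166, 200), (420, 450): (60, 201), (450, 390): (6, 201), (450, 420): (455, 213), (450, 450): (565, 209), (480, 420): (62, 214), (480, 450): (107, 211), (480, 510): (72, 53), (510, 270): (72, 148), (510, 300): (300, 145), (510, 510): (20, 57), (540, 270): (27, 151), (540, 300): (159, 152)}
now [0.4108 0.2556 0.2499] t 6.3 units [-0.04  -0.003  1.366] [ 0.0000e+00 -1.3718e+01  1.0000e-03] q6 32.5 rows 1.366542205050429 12.776105444436062
```

```bash
python3 - <<'E'
from h import *
crop('s5',280,70,500,250,3.5,'s5d')
A=load('s5');W=load('w5')
print(onz(A,401,204,.075), onz(W,490,46,.075))
E
```

```text
[0.67759486 0.3102346  0.075     ] [0.67261548 0.31583831 0.075     ]
```

View pics/s5d.png

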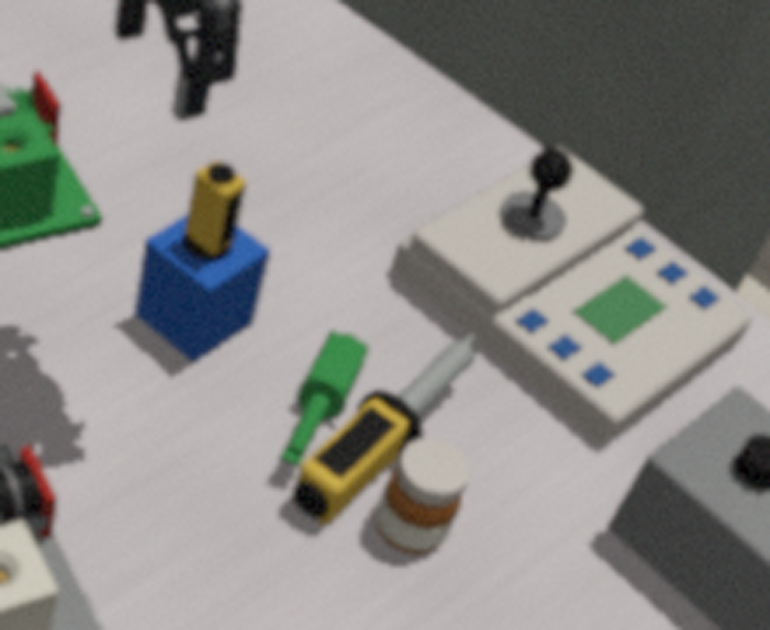

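Call:
{"api": "apply_moves", "payload": {
  "rows": "0 0 1.37 0 -13.72 0 1;0 0 1.37 0 -13.72 0 1;0 0 1.37 0 -13.72 0 1;0 0 1.37 0 -13.72 0 1;0 0 1.37 0 -13.72 0 1;0 0 1.37 0 -13.72 0 1;0 0 1.37 0 -13.72 0 1;0 0 1.37 0 -13.72 0 1"
}}

```text
time: 7.1
eef_pos: [0.4286, 0.3221, 0.2499]
orientation: [[0.589, 0.0, -0.808], [0.808, 0.0, 0.589], [0.0, -1.0, -0.0]]
force: [0.6, -0.1, 0.6]
finger_gap: 0.0855
```

```bash
python3 mv.py w .4268 .322 .25 94.5
```

```text
now [0.4286 0.3221 0.2499] t 7.1 units [-0.023 -0.003  0.028] [ 1.000e-03 -5.074e+00  0.000e+00] q6 32.5 rows 0.03656062065721487 4.725094121966767
```

Call:
{"api": "apply_moves", "payload": {
  "rows": "0 0 0.0 0 -5.12 0 1;0 0 0 0 -5.12 0 1;0 0 0 0 -5.12 0 1;0 0 0 0 -5.12 0 1;0 0 0 0 -5.12 0 1;0 0 0 0 -5.12 0 1;0 0 0 0 -5.12 0 1;0 0 0 0 -5.12 0 1"
}}

```text
time: 7.9
eef_pos: [0.4284, 0.3224, 0.2498]
orientation: [[-0.077, 0.0, -0.997], [0.997, -0.0, -0.077], [-0.0, -1.0, -0.0]]
force: [0.4, 0.7, 0.2]
finger_gap: 0.0851
```

```bash
python3 mv.py w .4268 .322 .105 94.5; python3 - <<'E'
from h import *
s=telemetry.state();print(s['dq'].round(2))
cap('wrist','w6');crop('w6',100,100,400,300,2.6,'w6c')
z=load('w6');C=cloud(z)
np.set_printoptions(precision=4,suppress=True)
m=(abs(C[...,2]-.157)<.005)&(np.hypot(C[...,0]-.43,C[...,1]-.325)<.05)
q=C[m];print(m.sum(),q.mean(0),cv2.minAreaRect((q[:,:2]*1000).astype(np.float32)), np.median(q[:,2]))
m=(abs(C[...,2]-.085)<.005)&(np.hypot(C[...,0]-.43,C[...,1]-.325)<.06)
q=C[m];print(m.sum(),q.mean(0),cv2.minAreaRect((q[:,:2]*1000).astype(np.float32)))
E
```

```text
now [0.4284 0.3224 0.2498] t 7.9 units [-0.005  2.896  0.033] [ 0.    -0.013 -0.   ] q6 32.5 rows 2.896572147219708 0.01249286485307521
[ 0.18  0.06  0.04  0.07 -0.02 -0.61]
1343 [0.4252 0.3218 0.1576] ((426.1634521484375, 321.9522399902344), (33.18215560913086, 25.856103897094727), 3.4832346439361572) 0.15753294033271198
3125 [0.4214 0.3212 0.0848] ((427.7507019042969, 321.683837890625), (70.14434814453125, 70.31127166748047), 3.7498631477355957)
```

View pics/w6.png

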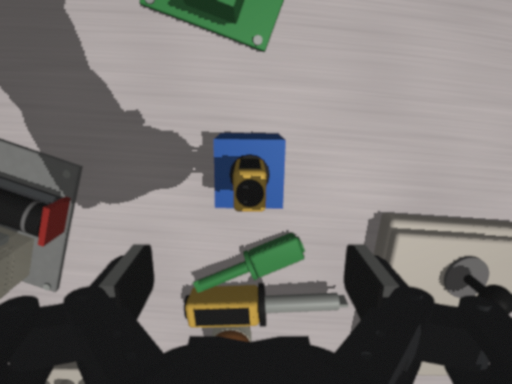

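Call:
{"api": "apply_moves", "payload": {
  "rows": "0 0.9 0.03 0 0 0 1;0 1.8 0.03 0 0.05 0 1;0 2.5 0.03 0 0.05 0 1;0 2.8 0.03 0 0.05 0 1;0 2.9 0.03 0 0.05 0 1;0 2.9 0.03 0 0.05 0 1"
}}

```text
time: 8.55
eef_pos: [0.4267, 0.3224, 0.1046]
orientation: [[-0.072, -0.001, -0.997], [0.997, -0.0, -0.072], [-0.0, -1.0, 0.001]]
force: [-0.6, -0.3, 0.1]
finger_gap: 0.0855
```

```bash
python3 - <<'E'
from h import *
s=telemetry.state();print(s['eef_pos'],s['force'])
cap('side','d7');crop('d7',120,180,260,300,5.5,'d7c')
E
```

```text
[0.4267229  0.32239717 0.1046442 ] [-0.56143072 -0.29730222  0.05193313]
```

View pics/d7c.png

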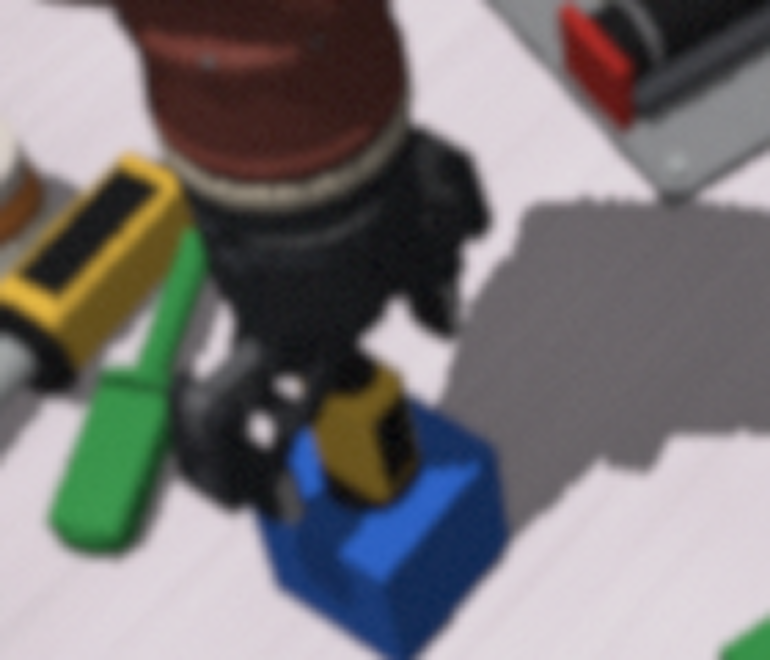

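Call:
{"api": "apply_moves", "payload": {
  "rows": "0 0 0 0 0 0 -1;0 0 0 0 0 0 -1;0 0 0 0 0 0 -1;0 0 0 0 0 0 -1;0 0 0 0 0 0 -1;0 0 0 0 0 0 -1;0 0 0 0 0 0 -1;0 0 0 0 0 0 -1"
}}

```text
time: 9.4
eef_pos: [0.4271, 0.3227, 0.1053]
orientation: [[-0.073, 0.001, -0.997], [0.997, 0.0, -0.073], [0.0, -1.0, -0.001]]
force: [-1.4, -0.3, 5.6]
finger_gap: 0.0253
```

Call:
{"api": "apply_moves", "payload": {
  "rows": "0 -0.3 0 0 0 0 -1;0 -0.8 0 0 0 0 -1;0 -1.5 0 0 0 0 -1;0 -2.2 0 0 0 0 -1;0 -2.7 0 0 0 0 -1;0 -2.7 0 0 0 0 -1;0 -2.7 0 0 0 0 -1"
}}

```text
time: 10.1
eef_pos: [0.4268, 0.3224, 0.2394]
orientation: [[-0.073, -0.0, -0.997], [0.997, 0.0, -0.073], [0.0, -1.0, 0.0]]
force: [0.2, 0.0, -2.0]
finger_gap: 0.0254
```

```bash
python3 - <<'E'
from h import *
s=telemetry.state();print(s['eef_pos'],s['force'],s['moment'],s['finger_gap'])
cap('side','d8');crop('d8',100,120,240,300,4,'d8c');cap('scene','s8');crop('s8',280,60,400,180,5,'s8c')
E
python3 mv.py w .5719 .0075 .25 69.6
```

```text
[0.42677449 0.32244603 0.23942388] [ 0.22324335  0.03692617 -2.00026598] [-0.00521877  0.01633766  0.00792641] 0.025358655800180267
now [0.4261 0.322  0.2383] t 10.2 units [-6.486 -0.232 -2.451] [-0.014  3.071 -0.011] q6 21.2 rows 6.937701962572158 2.859736042915439
```

View pics/d8c.png

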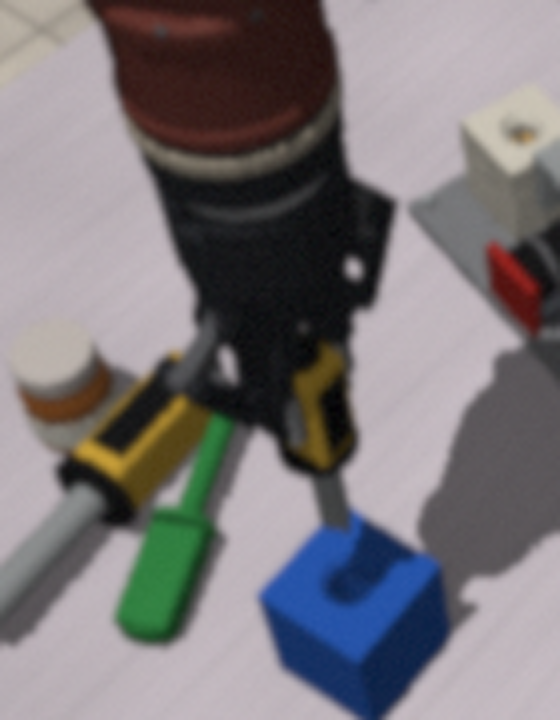

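View pics/s8c.png

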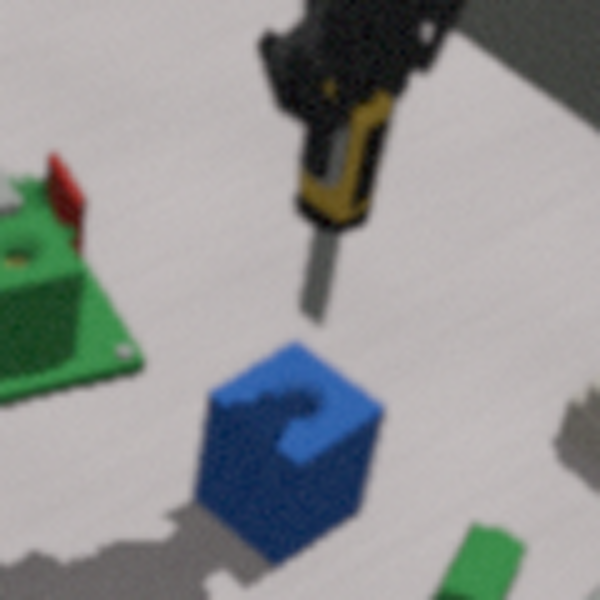

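```bash
python3 - <<'E'
from h import *
np.set_printoptions(precision=4,suppress=True)
t=np.array([.4265,.3222,.239])
for f in('s8','d8'):
    z=load(f); print(f,'tip',proj(z,t-[0,0,.0947]),'collar btm',proj(z,t-[0,0,.0197]))
    C=cloud(z); m=(np.hypot(C[...,0]-t[0],C[...,1]-t[1])<.03)&(C[...,2]>.12)&(C[...,2]<.22); q=C[m]
    for lo in np.arange(.13,.215,.01):
        s=q[(q[:,2]>=lo)&(q[:,2]<lo+.01)]
        if len(s): print(round(lo,3),len(s),s.mean(0)[:2]-t[:2],np.ptp(s,0)[:2])
    print(np.sort(q[:,2])[:4])
E
```

```text
s8 tip [341.1213 123.9193] collar btm [345.4551 101.815 ]
0.14 3 [0.0064 0.0036] [0.0023 0.0044]
0.15 12 [ 0.0036 -0.0033] [0.0107 0.0078]
0.16 19 [ 0.0041 -0.0024] [0.0114 0.012 ]
0.17 12 [ 0.003  -0.0023] [0.0112 0.0098]
0.18 18 [ 0.0039 -0.0031] [0.0108 0.0126]
0.19 21 [ 0.0029 -0.0032] [0.0131 0.0129]
0.2 17 [ 0.0028 -0.004 ] [0.0118 0.0105]
0.21 4 [ 0.0037 -0.0136] [0.021  0.0094]
[0.1469 0.1478 0.1499 0.1513]
d8 tip [184.7792 250.1175] collar btm [180.0367 230.0112]
0.14 4 [-0.0073  0.0016] [0.0013 0.0037]
0.15 20 [-0.0051  0.0056] [0.0114 0.0148]
0.16 23 [-0.0056  0.0055] [0.011 0.013]
0.17 25 [-0.0042  0.0058] [0.0091 0.015 ]
0.18 20 [-0.0041  0.0052] [0.0115 0.0112]
0.19 24 [-0.0047  0.0048] [0.0082 0.0151]
0.2 5 [-0.0057  0.0059] [0.0052 0.0059]
0.21 1 [-0.0143  0.012 ] [0. 0.]
[0.1441 0.1448 0.1454 0.1481]
```

Call:
{"api": "apply_moves", "payload": {
  "rows": "-6.48 -0.23 -2.43 0 3.07 0 -1;-6.48 -0.23 -2.43 0 3.07 0 -1;-6.48 -0.23 -2.43 0 3.07 0 -1;-6.48 -0.23 -2.43 0 3.07 0 -1;-6.48 -0.23 -2.43 0 3.07 0 -1;-6.48 -0.23 -2.43 0 3.07 0 -1;-6.48 -0.23 -2.43 0 3.07 0 -1;-6.48 -0.23 -2.43 0 3.07 0 -1"
}}

```text
time: 11.0
eef_pos: [0.5729, 0.0031, 0.2494]
orientation: [[0.353, -0.002, -0.935], [0.935, -0.001, 0.353], [-0.002, -1.0, 0.001]]
force: [0.5, 0.1, -2.2]
finger_gap: 0.0254
```

```bash
python3 mv.py w .572 .0072 .192 69.6
```

```text
now [0.5729 0.0031 0.2494] t 11.0 units [0.073 1.147 0.044] [-0.007 -0.037 -0.013] q6 21.1 rows 1.1506434346695469 0.037342832957684265
```

Call:
{"api": "apply_moves", "payload": {
  "rows": "0 0.6 0 0 0 0 -1;0 1.1 0 0 0 0 -1;0 1.15 0 0 0 0 -1;0 1.15 0 0 0 0 -1;0 1.15 0 0 0 0 -1"
}}

```text
time: 11.5
eef_pos: [0.572, 0.0084, 0.1947]
orientation: [[0.348, 0.001, -0.937], [0.937, -0.0, 0.348], [0.0, -1.0, -0.001]]
force: [0.7, 0.2, -1.4]
finger_gap: 0.0253
```

```bash
python3 mv.py w .572 .0072 .192 69.6; python3 - <<'E'
from h import *
np.set_printoptions(precision=4,suppress=True)
s=telemetry.state();t=s['eef_pos'].copy();print(t,s['dq'].round(2))
for n,f in(('scene','s9'),('side','d9'),('wrist','w9')):cap(n,f)
ims=[]
from mv import fx
for f in('s9','d9'):
    z=load(f);p=proj(z,t-[0,0,.0947]);print(f,p)
    x0,y0=int(p[0])-35,int(p[1])-35
    im=cv2.imread(f'pics/{f}.png')[y0:y0+60,x0:x0+65];ims.append(cv2.resize(im,None,fx=6,fy=6,interpolation=cv2.INTER_CUBIC))
    print(x0,y0)
cv2.imwrite('pics/sd9.png',np.hstack(ims))
E
```

```text
now [0.572  0.0084 0.1947] t 11.5 units [-0.022  0.054 -0.009] [0.007 0.003 0.002] q6 21.1 rows 0.05946648863967955 0.007244847599011958
[0.572  0.0084 0.1947] [-0.13 -0.43  0.49 -0.06 -0.04 -0.04]
s9 [278.6661 227.9558]
243 192
d9 [230.2283 146.2839]
195 111
```

View pics/sd9.png

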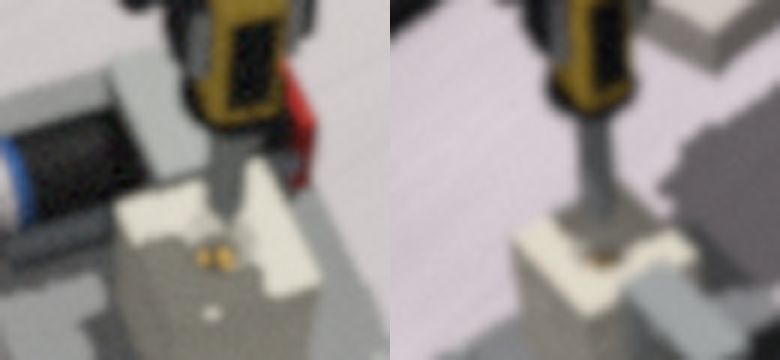

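View pics/w9.png

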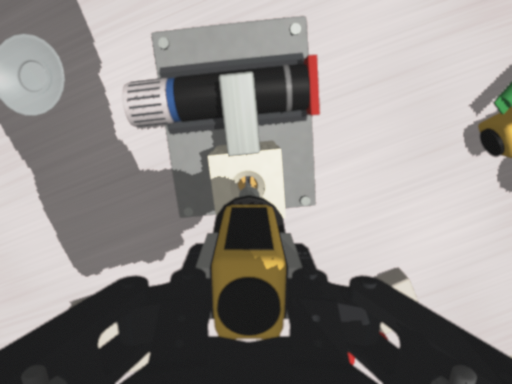

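```bash
python3 - <<'E'
from h import *
crop('w9',195,135,305,225,7,'w9c')
E
```

```text
(no output)
```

View pics/w9c.png

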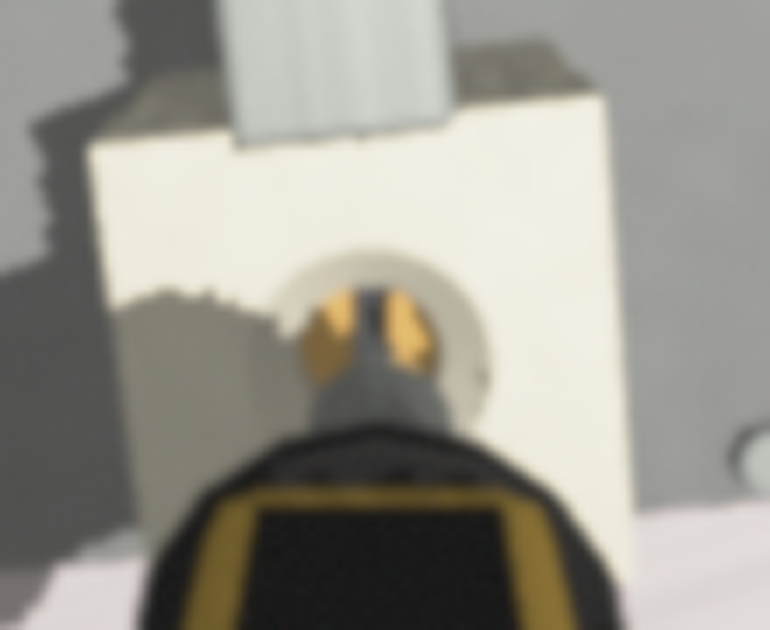

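```bash
python3 - <<'E'
from fit import *
z=load('w9')
print(onz(z,195+372/7-.5,135+368/7-.5,.081))
o=[(z,np.array(L)/1e3,np.array(u)/7-.5+[195,135]) for L,u in [((48,-30,81),(88,148)),((48,30,81),(605,95)),((78,0,81),(372,368))]]
x,r=fitpose(o,[.4965,.027,-.262]);print(x,r.T,x[0]+.078*np.cos(x[2]),x[1]+.078*np.sin(x[2]))
print(telemetry.state()['eef_pos'])
t=telemetry.state()['eef_pos'];print((proj(z,t-[0,0,.0947])-[195,135]+.5)*7)
E
```

```text
[0.5717 0.007  0.081 ]
[ 0.4963  0.0266 -0.254 ] [[ 0.4512 -0.4589  0.0089]
 [-0.1018 -0.0133  0.0962]] 0.5717791636763251 0.006998750896290408
[0.5722 0.0083 0.1949]
[383.4081 410.5394]
```

Call:
{"api": "apply_moves", "payload": {
  "rows": "-0.016 0.2 0 0 0 0 -1;-0.016 0.4 0 0 0 0 -1;-0.016 0.55 0 0 0 0 -1;-0.016 0.6 0 0 0 0 -1;-0.016 0.6 0 0 0 0 -1"
}}

```text
time: 12.15
eef_pos: [0.571, 0.0074, 0.1632]
orientation: [[0.349, -0.001, -0.937], [0.937, 0.0, 0.349], [-0.0, -1.0, 0.001]]
force: [-0.0, -1.0, -1.7]
finger_gap: 0.0256
```

Call:
{"api": "apply_moves", "payload": {
  "rows": "0 0.06 0 0 0 0 -1;0 0.1 0 0 0 0 -1;0 0.1 0 0 0 0 -1"
}}

```text
time: 12.45
eef_pos: [0.5711, 0.0075, 0.1586]
orientation: [[0.348, -0.0, -0.937], [0.937, 0.0, 0.348], [-0.0, -1.0, 0.0]]
force: [0.1, -0.2, -1.5]
finger_gap: 0.0254
```

Call:
{"api": "apply_moves", "payload": {
  "rows": "0 0.05 0 0 0 0 -1;0 0.08 0 0 0 0 -1;0 0.08 0 0 0 0 -1"
}}

```text
time: 12.75
eef_pos: [0.5711, 0.0074, 0.1546]
orientation: [[0.349, -0.0, -0.937], [0.937, 0.0, 0.349], [-0.0, -1.0, 0.0]]
force: [0.0, 0.5, -1.3]
finger_gap: 0.0255
```

Call:
{"api": "apply_moves", "payload": {
  "rows": "0 0.01 0 0 0.4 0 -1;0 0.01 0 0 0.9 0 -1;0 0.01 0 0 1.4 0 -1;0 0.01 0 0 2.0 0 -1;0 0.01 0 0 2.5 0 -1;0 0.01 0 0 3 0 -1"
}}

```text
time: 13.35
eef_pos: [0.5711, 0.0074, 0.1543]
orientation: [[0.702, -0.0, -0.713], [0.713, -0.0, 0.702], [-0.0, -1.0, 0.0]]
force: [-0.1, -0.9, -2.1]
finger_gap: 0.0251
```

```bash
python3 - <<'E'
from h import *
s=telemetry.state();print(s['eef_pos'],s['force'],s['moment'],s['qpos'],s['finger_gap'])
cap('scene','s10');cap('side','d10')
ims=[cv2.resize(cv2.imread('pics/s10.png')[170:260,210:320],None,fx=3.5,fy=3.5,interpolation=cv2.INTER_CUBIC),cv2.resize(cv2.imread('pics/d10.png')[100:190,190:300],None,fx=3.5,fy=3.5,interpolation=cv2.INTER_CUBIC)]
cv2.imwrite('pics/sd10.png',np.hstack(ims))
E
```

```text
[0.57107073 0.00738573 0.15425865] [-0.11369069 -0.90319947 -2.13913058] [-0.05471884  0.13503917  0.15716042] [-6.58855975e+00  2.43090897e+01 -8.37862621e+00  5.73349726e+01
 -6.76357185e-03  3.79653162e+01] 0.025085962863194575
```

View pics/sd10.png

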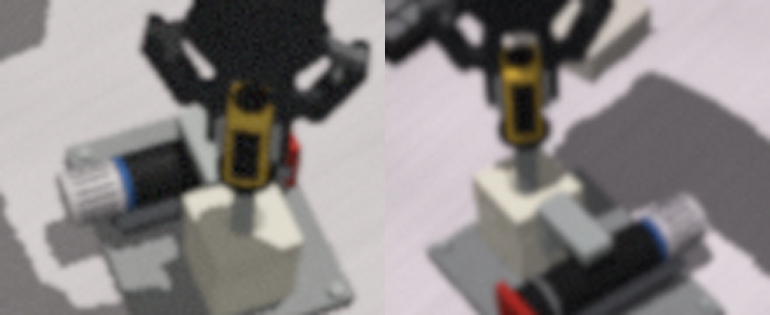

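Call:
{"api": "apply_moves", "payload": {
  "rows": "0 0.01 0 0 0.6 0 -1;0 0.01 0 0 1.2 0 -1;0 0.01 0 0 1.8 0 -1;0 0.01 0 0 2.4 0 -1;0 0.01 0 0 3 0 -1;0 0.01 0 0 3.6 0 -1;0 0.01 0 0 4.2 0 -1;0 0.01 0 0 4.8 0 -1"
}}

```text
time: 14.25
eef_pos: [0.5711, 0.0076, 0.1542]
orientation: [[0.992, -0.0, -0.125], [0.125, 0.0, 0.992], [-0.0, -1.0, 0.0]]
force: [-1.5, 0.5, 0.8]
finger_gap: 0.0253
```

```bash
python3 - <<'E'
from h import *
s=telemetry.state();print(s['eef_pos'],s['force'],s['moment'],s['qpos'][5])
E
```

```text
[0.57111144 0.00755455 0.15415179] [-1.51941897  0.5449039   0.77797314] [0.12294055 0.55607851 0.13928929] 76.26255838957275
```

Call:
{"api": "apply_moves", "payload": {
  "rows": "0 0 0 0 0.5 0 -1;0 0 0 0 1 0 -1;0 0 0 0 1.5 0 -1;0 0 0 0 2 0 -1;0 0 0 0 2 0 -1"
}}

```text
time: 14.75
eef_pos: [0.5711, 0.0076, 0.1541]
orientation: [[0.988, -0.0, 0.152], [-0.152, 0.0, 0.988], [-0.0, -1.0, 0.0]]
force: [-1.5, 1.0, 3.1]
finger_gap: 0.0251
```

```bash
python3 - <<'E'
from h import *
s=telemetry.state();print(s['eef_pos'],s['force'],s['moment'],s['qpos'][5])
E
```

```text
[0.57111451 0.00762957 0.15413761] [-1.49892649  1.00327928  3.14293689] [0.31951833 0.66214578 0.10751841] 92.15458840870141
```

Call:
{"api": "apply_moves", "payload": {
  "rows": "0 0 0 0 0.4 0 -1;0 0 0 0 0.7 0 -1;0 0 0 0 0.7 0 -1"
}}

```text
time: 15.05
eef_pos: [0.5711, 0.0076, 0.1541]
orientation: [[0.969, -0.0, 0.246], [-0.246, 0.0, 0.969], [-0.0, -1.0, 0.0]]
force: [-3.1, 1.6, 4.0]
finger_gap: 0.0258
```

```bash
python3 - <<'E'
from h import *
s=telemetry.state();print(s['eef_pos'],s['force'],s['moment'],s['qpos'][5])
E
```

```text
[0.57112624 0.00763981 0.15408199] [-3.07351151  1.59729864  4.04790709] [0.46031333 0.71919654 0.15424211] 97.66152288718244
```

Call:
{"api": "apply_moves", "payload": {
  "rows": "0 0 0 0 0.3 0 -1;0 0 0 0 0.5 0 -1;0 0 0 0 0.5 0 -1"
}}

```text
time: 15.35
eef_pos: [0.5712, 0.0076, 0.154]
orientation: [[0.949, 0.0, 0.314], [-0.314, 0.0, 0.949], [-0.0, -1.0, 0.0]]
force: [-3.5, 1.7, 5.7]
finger_gap: 0.0254
```

```bash
python3 - <<'E'
from h import *
s=telemetry.state();print(s['eef_pos'],s['force'],s['moment'],s['qpos'][5])
cap('side','d11');crop('d11',190,100,300,190,7,'d11c')
E
```

```text
[0.57119076 0.00761966 0.15404678] [-3.45440798  1.72486412  5.66344667] [0.52484548 0.8898003  0.16494691] 101.72985635725637
```

View pics/d11c.png

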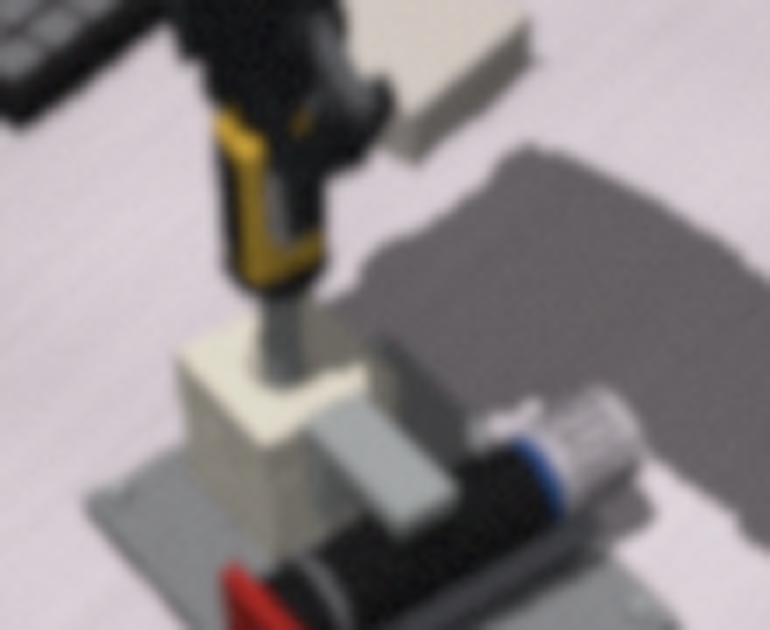

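Call:
{"api": "apply_moves", "payload": {
  "rows": "0 0 0 0 0.3 0 -1;0 0 0 0 0.5 0 -1;0 0 0 0 0.5 0 -1"
}}

```text
time: 15.7
eef_pos: [0.5712, 0.0077, 0.1541]
orientation: [[0.925, 0.0, 0.38], [-0.38, 0.0, 0.925], [-0.0, -1.0, 0.0]]
force: [-3.3, 1.7, 5.5]
finger_gap: 0.0248
```

```bash
python3 - <<'E'
from h import *
s=telemetry.state();print(s['eef_pos'],s['force'],s['moment'],s['qpos'][5])
E
```

```text
[0.57119916 0.00765204 0.15407889] [-3.32179432  1.73536851  5.51056478] [0.56190062 0.88100383 0.25537413] 105.72930285352417
```

Call:
{"api": "apply_moves", "payload": {
  "rows": "0 0 0 0 0.3 0 -1;0 0 0 0 0.5 0 -1;0 0 0 0 0.5 0 -1"
}}

```text
time: 16.0
eef_pos: [0.5712, 0.0077, 0.1541]
orientation: [[0.897, 0.0, 0.443], [-0.443, 0.0, 0.897], [-0.0, -1.0, 0.0]]
force: [-2.0, 2.5, 6.6]
finger_gap: 0.0254
```

```bash
python3 - <<'E'
from h import *
s=telemetry.state();print(s['eef_pos'],s['force'],s['moment'],s['qpos'][5])
E
```

```text
[0.57118765 0.00768217 0.15409373] [-1.96416299  2.50229795  6.62716683] [0.63768151 0.95955297 0.42654015] 109.70898283153122
```

```bash
python3 - <<'E'
from h import *
np.set_printoptions(precision=4,suppress=True)
cap('scene','s12');cap('wrist','w12');cap('side','d12')
from mv import fx
for f in ('scene0','s12','w2','w12','side0','d12'):
    z=load(f);C=cloud(z)
    a=np.radians(-15.05);R=np.array([[np.cos(a),-np.sin(a)],[np.sin(a),np.cos(a)]])
    L=(C[...,:2]-[.4965,.027])@R
    m=(L[...,0]>-.005)&(L[...,0]<.035)&(abs(L[...,1])<.009)&(C[...,2]>.075)&(C[...,2]<.1)
    print(f,m.sum(),np.median(C[...,2][m]))
    m=(L[...,0]>.055)&(L[...,0]<.1)&(abs(L[...,1])<.028)&(np.hypot(L[...,0]-.078,L[...,1])>.018)&(C[...,2]>.075)&(C[...,2]<.087)
    print('  block',m.sum(),np.median(C[...,2][m]))
crop('w12',130,130,390,384,3,'w12c')
E
```

```text
scene0 103 0.09142676387009818
  block 249 0.08098815343719512
s12 92 0.08449731604613969
  block 208 0.0808360336930607
w2 1828 0.09102687906593965
  block 3544 0.08074829526405082
w12 1278 0.08415869109589051
  block 1553 0.08079352048412508
side0 82 0.09225447197921888
  block 156 0.08184456473278845
d12 79 0.08510180758834973
  block 139 0.08198227304472283
```

View pics/w12c.png

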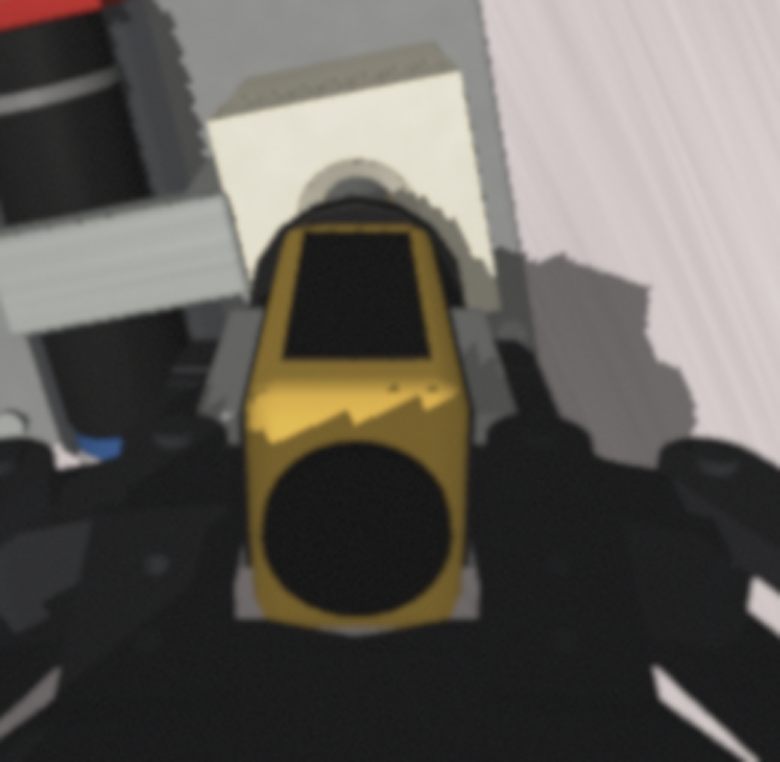

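Call:
{"api": "apply_moves", "payload": {
  "rows": "0 0 0 0 -0.5 0 -1;0 0 0 0 -1.0 0 -1;0 0 0 0 -1.0 0 -1"
}}

```text
time: 16.45
eef_pos: [0.5711, 0.0075, 0.1536]
orientation: [[0.95, -0.0, 0.313], [-0.313, 0.0, 0.95], [-0.0, -1.0, -0.0]]
force: [-0.8, 1.1, 1.4]
finger_gap: 0.0253
```

```bash
python3 - <<'E'
from h import *
s=telemetry.state();print(s['eef_pos'],s['force'],s['moment'],s['qpos'][5])
E
```

```text
[0.57114808 0.00745814 0.15363234] [-0.75909481  1.09329021  1.40913936] [0.4096589  0.51197617 0.07476899] 101.65161857340148
```

Torque relieved (0.07 N m). Lift straight up slowly.

Call:
{"api": "apply_moves", "payload": {
  "rows": "0 -0.1 0 0 0 0 -1;0 -0.25 0 0 0 0 -1;0 -0.5 0 0 0 0 -1;0 -1 0 0 0 0 -1;0 -1.6 0 0 0 0 -1;0 -2 0 0 0 0 -1;0 -2 0 0 0 0 -1;0 -2 0 0 0 0 -1"
}}

```text
time: 17.25
eef_pos: [0.5716, 0.0073, 0.2543]
orientation: [[0.949, 0.001, 0.316], [-0.316, -0.0, 0.949], [0.001, -1.0, 0.0]]
force: [0.4, -0.5, -2.3]
finger_gap: 0.0248
```

```bash
python3 mv.py w .4268 .322 .252 94.2; python3 - <<'E'
from h import *
np.set_printoptions(precision=4,suppress=True)
s=telemetry.state();print(s['force'],s['moment'])
cap('scene','s13');cap('wrist','w13');cap('side','d13')
crop('w13',130,130,390,384,3,'w13c')
t=s['eef_pos']
for f in('s13','d13'):
    z=load(f);C=cloud(z); m=(np.hypot(C[...,0]-t[0],C[...,1]-t[1])<.03)&(C[...,2]>.14)&(C[...,2]<.24); q=C[m]
    for lo in np.arange(.15,.235,.01):
        k=q[(q[:,2]>=lo)&(q[:,2]<lo+.01)]
        if len(k): print(f,round(lo,3),len(k),k.mean(0)[:2]-t[:2])
    print(np.sort(q[:,2])[:4])
    a=np.radians(-15.05);R=np.array([[np.cos(a),-np.sin(a)],[np.sin(a),np.cos(a)]])
    L=(C[...,:2]-[.4965,.027])@R
    m=(L[...,0]>-.005)&(L[...,0]<.035)&(abs(L[...,1])<.009)&(C[...,2]>.075)&(C[...,2]<.1)
    print(f,'bar',m.sum(),np.median(C[...,2][m]))
E
```

```text
now [0.5716 0.0073 0.2543] t 17.25 units [-4.735  0.041  5.057] [ 8.0000e-03 -1.4077e+01  7.0000e-03] q6 32.8 rows 6.928149434273964 13.109768445979931
[ 0.377  -0.4789 -2.295 ] [ 0.0425  0.0398 -0.0177]
s13 0.15 1 [-0.0009 -0.003 ]
s13 0.16 10 [ 0.0018 -0.0025]
s13 0.17 21 [ 0.0048 -0.002 ]
s13 0.18 22 [ 0.0058 -0.0013]
s13 0.19 22 [ 0.005  -0.0014]
s13 0.2 20 [ 0.0054 -0.0018]
s13 0.21 21 [ 0.0048 -0.002 ]
s13 0.22 2 [ 0.0084 -0.0019]
s13 0.23 57 [ 0.0096 -0.0065]
[0.1592 0.16   0.1627 0.1642]
s13 bar 101 0.08438232633436682
d13 0.15 1 [0.0015 0.0084]
d13 0.16 12 [-0.0006  0.0069]
d13 0.17 16 [-0.0037  0.0067]
d13 0.18 22 [-0.0028  0.0069]
d13 0.19 18 [-0.0025  0.0061]
d13 0.2 23 [-0.0027  0.0061]
d13 0.21 17 [-0.0034  0.0066]
d13 0.22 5 [-0.0033  0.0081]
d13 0.23 62 [-0.007   0.0114]
[0.1599 0.1607 0.1609 0.1618]
d13 bar 84 0.0852777380532202
```

View pics/w13c.png

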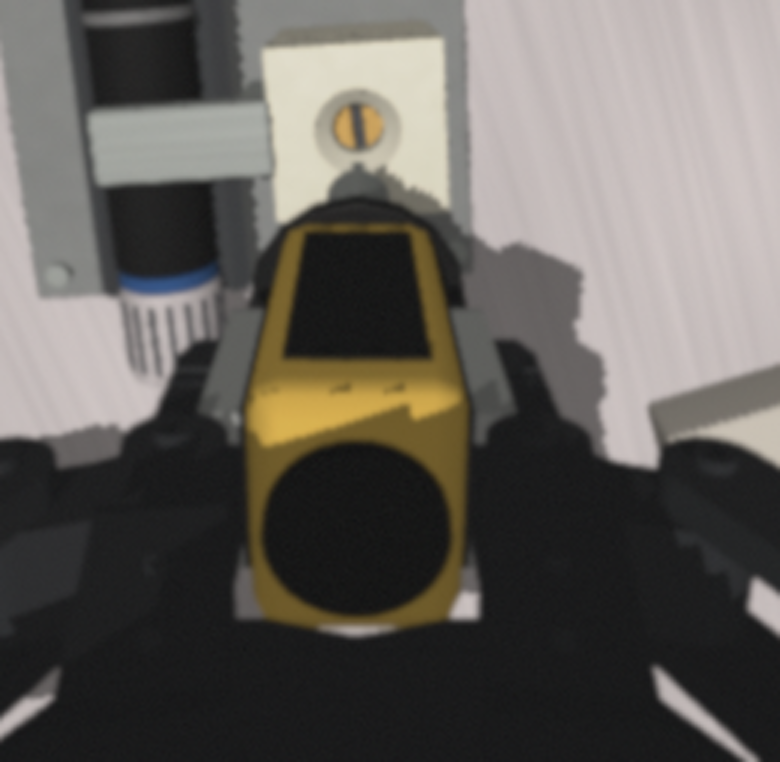

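Call:
{"api": "apply_moves", "payload": {
  "rows": "-4.73 0 5.06 0 -14.07 0 -1;-4.73 0 5.06 0 -14.07 0 -1;-4.73 0 5.06 0 -14.07 0 -1;-4.73 0 5.06 0 -14.07 0 -1;-4.73 0 5.06 0 -14.07 0 -1;-4.73 0 5.06 0 -14.07 0 -1;-4.73 0 5.06 0 -14.07 0 -1;-4.73 0 5.06 0 -14.07 0 -1"
}}

```text
time: 18.2
eef_pos: [0.4236, 0.3262, 0.2529]
orientation: [[0.629, -0.002, -0.777], [0.777, 0.001, 0.629], [-0.001, -1.0, 0.002]]
force: [1.9, -0.9, -1.7]
finger_gap: 0.0254
```

```bash
python3 mv.py w .4272 .322 .252 94.2
```

```text
now [0.4236 0.3262 0.2529] t 18.2 units [-0.02   0.018 -0.11 ] [-1.600e-02 -5.396e+00  1.000e-03] q6 32.8 rows 0.11340244195405873 5.025457308847264
```

Call:
{"api": "apply_moves", "payload": {
  "rows": "0 0 0 0 -5.4 0 -1;0 0 0 0 -5.4 0 -1;0 0 0 0 -5.4 0 -1;0 0 0 0 -5.4 0 -1;0 0 0 0 -5.4 0 -1;0 0 0 0 -5.4 0 -1;0 0 0 0 -5.4 0 -1;0 0 0 0 -5.4 0 -1"
}}

```text
time: 19.0
eef_pos: [0.4266, 0.322, 0.2535]
orientation: [[-0.059, -0.0, -0.998], [0.998, -0.0, -0.059], [-0.0, -1.0, 0.0]]
force: [-0.3, -0.1, -1.0]
finger_gap: 0.0251
```

```bash
python3 mv.py w .4272 .322 .195 94.2
```

```text
now [0.4266 0.322  0.2535] t 19.0 units [-1.00e-03  1.17e+00 -1.30e-02] [-0.004 -0.105 -0.002] q6 32.8 rows 1.1702304804748873 0.0974542886498488
```

Call:
{"api": "apply_moves", "payload": {
  "rows": "0 0.6 -0.01 0 -0.1 0 -1;0 1.1 -0.01 0 -0.1 0 -1;0 1.4 -0.01 0 -0.1 0 -1;0 1.6 -0.01 0 -0.1 0 -1;0 1.75 -0.01 0 -0.1 0 -1;0 1.75 -0.01 0 -0.1 0 -1"
}}

```text
time: 19.6
eef_pos: [0.427, 0.322, 0.1658]
orientation: [[-0.075, -0.001, -0.997], [0.997, -0.0, -0.075], [-0.0, -1.0, 0.001]]
force: [-0.0, 0.1, -1.2]
finger_gap: 0.0256
```

```bash
python3 - <<'E'
from h import *
cap('scene','s14');cap('side','d14')
ims=[cv2.resize(cv2.imread('pics/s14.png')[90:180,300:400],None,fx=3.8,fy=3.8,interpolation=cv2.INTER_CUBIC),cv2.resize(cv2.imread('pics/d14.png')[210:300,140:240],None,fx=3.8,fy=3.8,interpolation=cv2.INTER_CUBIC)]
cv2.imwrite('pics/sd14.png',np.hstack(ims))
E
```

```text
(no output)
```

View pics/sd14.png

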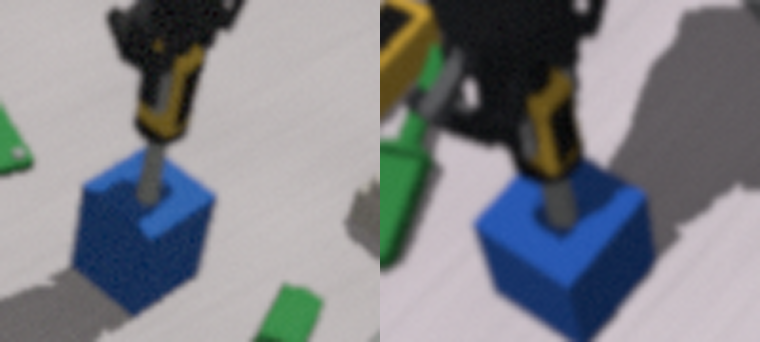

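Entering the hole with no contact. Lower to just above seating (TCP ≈ 0.107).

Call:
{"api": "apply_moves", "payload": {
  "rows": "0 0.4 0 0 0 0 -1;0 0.7 0 0 0 0 -1;0 0.95 0 0 0 0 -1;0 1.1 0 0 0 0 -1;0 1.18 0 0 0 0 -1;0 1.18 0 0 0 0 -1;0 1.18 0 0 0 0 -1"
}}

```text
time: 20.4
eef_pos: [0.4275, 0.3224, 0.1078]
orientation: [[-0.076, 0.001, -0.997], [0.997, 0.0, -0.076], [0.0, -1.0, -0.001]]
force: [-0.1, 0.5, -0.7]
finger_gap: 0.0256
```

Call:
{"api": "apply_moves", "payload": {
  "rows": "0 0.02 0 0 0 0 -1;0 0.04 0 0 0 0 -1;0 0.04 0 0 0 0 -1"
}}

```text
time: 20.7
eef_pos: [0.4272, 0.3222, 0.1054]
orientation: [[-0.076, 0.0, -0.997], [0.997, 0.0, -0.076], [0.0, -1.0, -0.0]]
force: [-0.3, 0.3, -1.0]
finger_gap: 0.0254
```

Call:
{"api": "apply_moves", "payload": {
  "rows": "0 0.01 0 0 0 0 -1;0 0.02 0 0 0 0 -1;0 0.02 0 0 0 0 -1"
}}

```text
time: 21.0
eef_pos: [0.4273, 0.3222, 0.1053]
orientation: [[-0.076, 0.001, -0.997], [0.997, 0.0, -0.076], [0.0, -1.0, -0.001]]
force: [-3.2, -0.8, 10.3]
finger_gap: 0.0257
```

Seated (10 N up). Open slowly and then rise.

Call:
{"api": "apply_moves", "payload": {
  "rows": "0 -0.01 0 0 0 0 -0.2;0 -0.01 0 0 0 0 0.2;0 -0.01 0 0 0 0 0.6;0 -0.01 0 0 0 0 1;0 -0.01 0 0 0 0 1;0 -0.01 0 0 0 0 1;0 -0.01 0 0 0 0 1;0 -0.01 0 0 0 0 1"
}}

```text
time: 21.8
eef_pos: [0.4272, 0.3221, 0.1048]
orientation: [[-0.076, -0.0, -0.997], [0.997, 0.0, -0.076], [0.0, -1.0, 0.0]]
force: [0.4, -0.2, -0.3]
finger_gap: 0.0851
```

Call:
{"api": "apply_moves", "payload": {
  "rows": "0 -0.5 0 0 0 0 1;0 -1.2 0 0 0 0 1;0 -2 0 0 0 0 1;0 -2.9 0 0 0 0 1;0 -3 0 0 0 0 1;0 -3 0 0 0 0 1"
}}

```text
time: 22.4
eef_pos: [0.428, 0.3226, 0.2561]
orientation: [[-0.076, 0.003, -0.997], [0.997, 0.001, -0.076], [0.001, -1.0, -0.003]]
force: [-0.9, -0.8, -0.8]
finger_gap: 0.085
```

```bash
python3 - <<'E'
from h import *
np.set_printoptions(precision=4,suppress=True)
print(telemetry.state()['eef_pos'],telemetry.state()['finger_gap'])
for n in('scene','side','wrist'): cap(n,n+'15')
z=load('wrist15');C=cloud(z)
m=(abs(C[...,2]-.157)<.005)&(np.hypot(C[...,0]-.43,C[...,1]-.325)<.05)
q=C[m];print(m.sum(),q.mean(0),cv2.minAreaRect((q[:,:2]*1000).astype(np.float32)), np.median(q[:,2]))
a=load('scene0')['im'].astype(int);b=load('scene15')['im'].astype(int)
A=load('scene15')
print('bar',end=' ')
C=cloud(A);t=np.radians(-15.05);R=np.array([[np.cos(t),-np.sin(t)],[np.sin(t),np.cos(t)]])
L=(C[...,:2]-[.4965,.027])@R
m=(L[...,0]>-.005)&(L[...,0]<.035)&(abs(L[...,1])<.009)&(C[...,2]>.075)&(C[...,2]<.1);print(np.median(C[...,2][m]))
cv2.imwrite('pics/diff.png',np.hstack([cv2.imread('pics/scene0.png')[60:384,90:470],cv2.imread('pics/scene15.png')[60:384,90:470]]))
E
```

```text
[0.428  0.3226 0.2561] 0.08501441447849618
1303 [0.4254 0.3213 0.1576] ((426.64202880859375, 321.1553649902344), (33.10909652709961, 25.84449577331543), 5.158571243286133) 0.15738646687761762
bar 0.08466744029806095
```

View pics/diff.png

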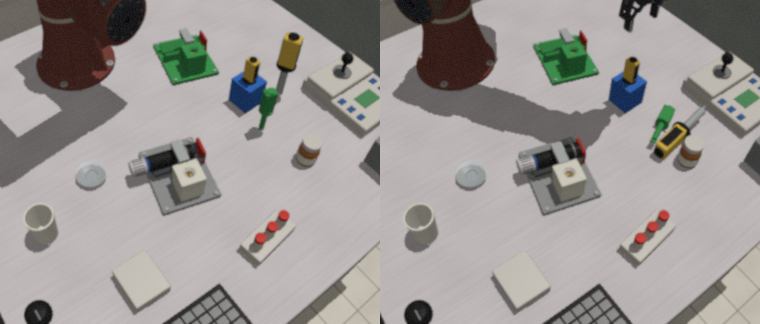

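View pics/side15.png

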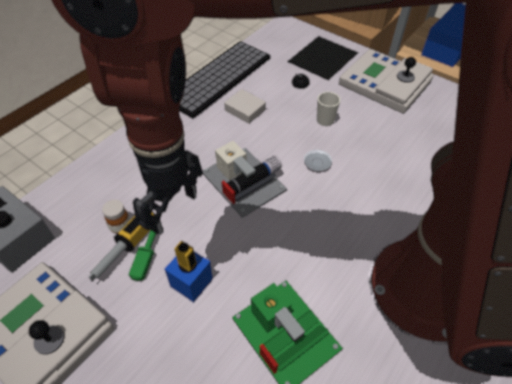

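```bash
python3 -c "
from cell import env
print(env.finish_job())"
```

```text
the job is handed in; nothing more can be done
None
```

The job is done and handed in at about 22.5 s of the 64 s allowed; no verdict is reported.

- **Pump:** I pushed the black pump along the cradle until the force jumped to about 38 N against the red stop. The pictures then showed it lying home.
- **Screw:** I took the smaller yellow screwdriver from the blue stand. The slot angle was read from the wrist camera, about 5° from released. The blade was lined up with it and dropped about 6 mm in without any searching turn. I then turned it clockwise until the torque rose steeply to 0.43 N m.
- **Lock check:** The hold-down bar fell from about 91.5 mm to 84.5 mm, which corresponds to about 1.5 rad, and it stayed there after I lifted the driver out.
- **Driver:** It is back in the stand. It pressed about 10 N on seating, and its top is at 157.4 mm, as at the start. The gripper is open above it and touches nothing.
- **Other things:** The pot, dish, box and jar look unmoved in before and after pictures.

**What disagreed:**
- The two fixed cameras put the fixture about 4 mm further along y than the wrist camera. The push contact agreed with the wrist camera, so I used that.
- The closed fingertips appeared about 24 mm further back than the text states, in all three cameras. I chose heights that work either way.
- The tool turned about 15° past the expected stop angle; I put that down to slot play and grip give.
- Between the first pictures and 6 s, the two lookalike drivers (green and large yellow), which had stood near the stand, fell over near the jar. I had not touched them, and the jar still looks in place.

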